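Load the polishing spindle

ROBOT

A 7-joint arm with a two-finger parallel gripper is mounted at the origin on the work surface. World frame = base frame: x ahead of the robot, y to its left, z up, the work surface at z = 0. Lengths are in m, angles in degrees, forces in N, time in s.
With the tool pointing down it reaches from about 0.375 to 0.925 m from the base axis. Payload 3.1 kg.
Tool frame: the origin (TCP) lies at the very end of the fingers, on their centre line; the grasp point (between the pads) lies 19 mm behind it; z points along the fingers, y is the line along which they close (so a half turn about z gives the same grasp; the last joint's range is limited). The gripper opens to 85 mm and grips with 20 to 120 N. Pads are 22 mm wide; open, the fingers measure 114 mm over their backs; the gripper's body (76 mm by 85 mm) begins 54 mm behind the grasp point. The pads swing forward as they close: fully open they stand 13 mm farther back than shut.
Start: joints at [68.136, 21.939, 2.515, 91.553, -1.026, 66.532, -2.859], TCP at [0.182, -0.624, 0.231] pointing down, gripper open.
Joint ranges: [-149.38, 149.38], [-23.57, 123.04], [-84.95, 90], [0, 143.3], [-89.99, 269.99], [3.08, 112.72], [-163.45, 163.45]. Speed limits (degrees/s): [159.86, 159.86, 180, 180, 180, 180, 180].

INTERFACE

Orientations are given as a 3x3 rotation matrix whose columns are the frame's x, y, z axes.
In Python, from cell import r, eyes gives the robot as it stands.
- The arm moves only by the tool carry_out, never from a script. Its arguments are lists of equal length, an entry for each row: "dp": the shift along the tool's x, y, z in m, a list of three; "turn": the turn, a rotation vector about the tool's x, y, z in degrees, a list of three; "hand": the finger opening in m, from 0 to 0.0854. In form: {"dp": [[x, y, z], ...], "turn": [[rx, ry, rz], ...], "hand": [hand, ...]}. A call has 1 to 5 rows; each row shifts and turns the commanded pose from where the row before left it, along the tool's axes as they then stand; what a row does not reach is not made up. A row lasts 1/10 s, in which the tool goes at most 50 mm and 8.59 degrees, less where a joint would pass 70% of its speed; a pose out of reach is approached as far as the arm can. A call is refused whole if a number of a shift passes 0.05 or a number of a turn 8.59, either way. A call with a gripper value outside its range is refused whole. The fingers move at their own pace and stop on an object; "squeeze" is the grip in N (left out, the last holds). Time passes only in rows, so rows that do not move let the fingers close. It gives the time, the measured TCP pose, the force, the opening and the grip force at its end, in the units of the state.
- r.state(): the state, without advancing time (a new reading comes with each control period).
- eyes.camera(name): name is "scene" or "top" or "wrist"; returns a dict with "pixels" (480x640x3 uint8, red, green, blue), "fovy" (degrees; the focal length in pixels is half the picture's height over the tangent of half this angle, whatever the lens; pixels are square), "cx", "cy" (the principal point, pixels), "R" (3x3) and "t" (3): a world point X has camera coordinates R X + t. Camera axes: x right, y down, z forward; pixel columns grow to the right and rows downward; lengths in m; the calibration is good to about 2 mm. A picture is of the moment at which its call begins. There is no depth.
- r.sign_off(): hands the job in; it is judged then, once.
The state is a dict: "t": time; "qpos": joint angles; "qd": joint speeds; "tau": joint torques, N m; "position": TCP position; "tcp_rot": TCP orientation; "wrist_force": force on the tool from outside, world axes, zero at the start; "ft_torque": the same for the moment, N m; "grip_width": finger opening in m; "grip_force": force on a finger pad.
Only numpy, scipy, OpenCV 4.12 (cv2) and the standard library are available. Lean on these libraries where they do the work, as an engineer would, in place of code of your own. Each camera call takes 0.05 s, during which the arm holds its last target. There are 200 camera calls.

TASK

Load the polishing motor's spindle in the order that works: the spacer sleeve first, then the felt wheel, then the end cap with its open end towards the motor. Slide each along the two bars onto the spindle and push it fully home, so that the sleeve is against the motor's flange, the three touch one another without gaps, and nothing is left holding them. Leave the other things on the bench standing where they are.

Things in the scene. Friction and masses are not known exactly. Their poses are not given: they have to be found in the camera images.
- motor: Green polishing motor fixed to the bench, with a level spindle. Origin: on the bench under the centre of the flange's face; x runs along the spindle towards its free end, z up. Spindle line 85 mm above the bench. Flange 84 mm across; behind it the housing (100 mm across, top 137 mm up, x -12 to -147 mm). Base plate 100 mm wide, 12 mm thick, x -165 to 235 mm.
- spindle_end (a point): Centre of the spindle's free end, 115 mm from the flange, 85 mm up; axes as the motor's. From the flange the steel spindle has a thick root 32 mm in diameter for 36 mm, a cone down to 20 mm at 42 mm, then 20 mm up to 105 mm and a last short cone to 10 mm at the free end.
- bars_end (a point): Point on the spindle's line (85 mm up) above the outer end of the two loading bars, 222 mm from the flange; axes as the motor's. The bars: level, 12 mm thick, parallel to the spindle, 32.5 mm either side of its line and 32.5 mm below it, from the flange to here. A 80 mm part laid on them lies centred on the spindle's line, slides along it with 2.5 mm clearance all round, and stays carried by them. Bars and spindle are oiled and slippery.
- sleeve_mid (a point): Centre of the spacer sleeve: plain aluminium tube, 80 mm outside, 45 mm long, bore 37 mm right through (fits over the spindle's thick root), about 0.35 kg. x along its axis. Starts lying, axis level, in a wooden saddle block (28 mm long along the axis, 90 mm wide, all below the part's centre), centre 58 mm above the bench. Home: centre 22.5 mm from the flange.
- wheel_mid (a point): Centre of the felt polishing wheel: hard grey felt, 80 mm outside, 30 mm long, bore 25 mm right through (too small for the root: put on first, it keeps the sleeve from going home), about 0.16 kg. x along its axis. Starts lying in a saddle block like the sleeve's, centre 58 mm above the bench. Home: centre 60 mm from the flange.
- cap_mid (a point): Centre of the end cap: aluminium, 80 mm outside, 60 mm long, blind bore 25 mm across and 45 mm deep, open at its own -x end, closed at its +x end (three dark rings near that end), about 0.4 kg. Starts lying in a saddle block like the others, centre 58 mm above the bench, open end towards the robot's left within 30 degrees. Home: centre 105 mm from the flange.
- bottle: Amber bottle, 56 mm in diameter, 150 mm tall, loose, standing; origin at the centre of its underside. To be left alone.
- tin: Steel tin, 66 mm in diameter, 50 mm tall, loose, standing; origin at the centre of its underside. To be left alone.
- hammer: Hammer, 220 mm long, lying on the bench; origin on the bench near its middle. To be left alone.
There are look-alikes about, which are no part of the job. What is meant by the part that bears wheel_mid is not orange, and is the smaller of those in its own colour.

How it is judged (in metres and radians):
On the way, in this order (a step that is already met when the one before it is completed fails the run):
1. the sleeve is threaded on the spindle (x of sleeve_mid in the frame of motor between 0.018 and 0.1175 m and y of sleeve_mid in the frame of motor between -0.007 and 0.007 m and height (world z) of sleeve_mid between 0.078 and 0.092 m), for 0.1 s.
2. the felt wheel is threaded on the spindle behind it (x of wheel_mid in the frame of motor between 0.05 and 0.11 m and y of wheel_mid in the frame of motor between -0.007 and 0.007 m and height (world z) of wheel_mid between 0.078 and 0.092 m), for 0.1 s.
3. the end cap is over the spindle's end (x of cap_mid in the frame of motor between 0.09 and 0.125 m and y of cap_mid in the frame of motor between -0.007 and 0.007 m and height (world z) of cap_mid between 0.078 and 0.092 m), for 0.1 s.
At the end, for the whole second after the job is handed in: Sleeve, felt wheel and cap are all on the spindle in that order from the flange: the sleeve within 4 mm of the flange, the wheel within 4 mm of the sleeve, the cap within 4 mm of the wheel, each centred on the spindle's line within 6 mm (x of sleeve_mid in the frame of motor between 0.018 and 0.0265 m and y of sleeve_mid in the frame of motor between -0.006 and 0.006 m and height (world z) of sleeve_mid between 0.079 and 0.091 m and distance between sleeve_mid and wheel_mid below 0.0415 m and x of wheel_mid in the frame of motor above 0.054 m and y of wheel_mid in the frame of motor between -0.006 and 0.006 m and height (world z) of wheel_mid between 0.079 and 0.091 m and distance between wheel_mid and cap_mid below 0.049 m and x of cap_mid in the frame of motor above 0.097 m and y of cap_mid in the frame of motor between -0.006 and 0.006 m and height (world z) of cap_mid between 0.079 and 0.091 m); the robot touches nothing.
It fails at once if a bystander is shifted by more than 40 mm (distance of any of bottle, tin, hammer from where it was at the start of the episode above 0.04 m).
It fails at once if the bottle or the tin is tipped over (angle between any of bottle, tin's own z axis and vertical above 0.5 rad).
It also fails if it takes over 72 s, if anything falls off the work surface, if the arm or the gripper's body presses on something with over 40 N, if the wrist force passes 120 N, or if a joint passes its speed limit or range.

## Working session

There is one attempt and no reset: what is moved stays moved. The work goes in short steps, Python scripts to look and compute and a tool call to move; the robot and the scene stay as the last step left them, time stands still between calls to the robot, and variables do not carry over. Pictures are saved under pics/ and viewed, at most 10 in all, crops included, and the job is handed in when it is done.

Besides the shell and the picture viewer there is one more tool, called after "Request:" as name(argument=value, ...), one argument or row to a line, values as JSON. carry_out: Moves the arm, as the interface text tells. Its arguments: {"type":"object","properties":{"dp":{"type":"array"},"turn":{"type":"array"},"hand":{"type":"array"},"squeeze":{"type":"number"}},"required":["dp","turn","hand"]}

```bash
ls; mkdir -p pics
python3 - <<'E'
from cell import r, eyes
import cv2,pickle,numpy as np
s=r.state(); print(s['t'],s['position'],np.round(s['tcp_rot'],3).tolist(),s['grip_width'])
d={n:eyes.camera(n) for n in('scene','top')}
pickle.dump(d,open('cams0.pkl','wb'))
for n in d:
    c=d[n]; print(n,c['fovy'],c['cx'],c['cy'],np.round(c['R'],3).tolist(),np.round(c['t'],3).tolist())
    cv2.imwrite(f'pics/{n}0.png',c['pixels'][:,:,::-1])
E
```

```text
pics
0.0 [ 0.18169215 -0.62308907  0.22986233] [[0.96, 0.28, -0.001], [0.28, -0.96, 0.003], [-0.0, -0.003, -1.0]] 0.08544103316375522
scene 50.62593800401833 304.0212039890377 235.57638421642594 [[-0.493, 0.87, 0.013], [0.48, 0.285, -0.83], [-0.726, -0.403, -0.558]] [0.216, -0.166, 1.41]
top 52.81221290781908 319.40187574357486 246.21944803793298 [[-0.013, -1.0, 0.002], [-0.998, 0.013, -0.061], [0.061, -0.003, -0.998]] [0.064, 0.521, 1.164]
```

View pics/scene0.png

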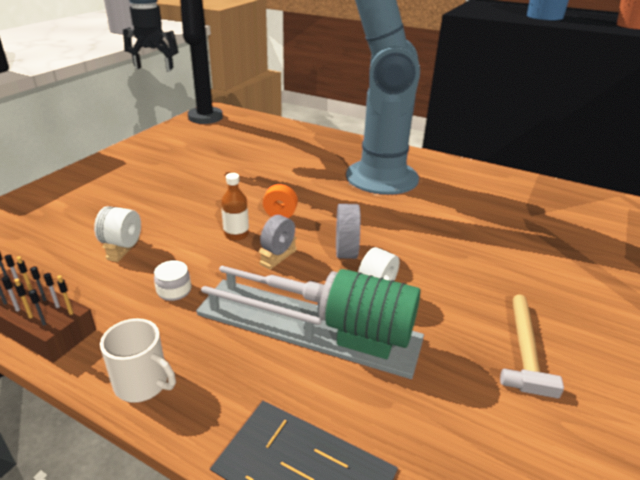

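View pics/top0.png

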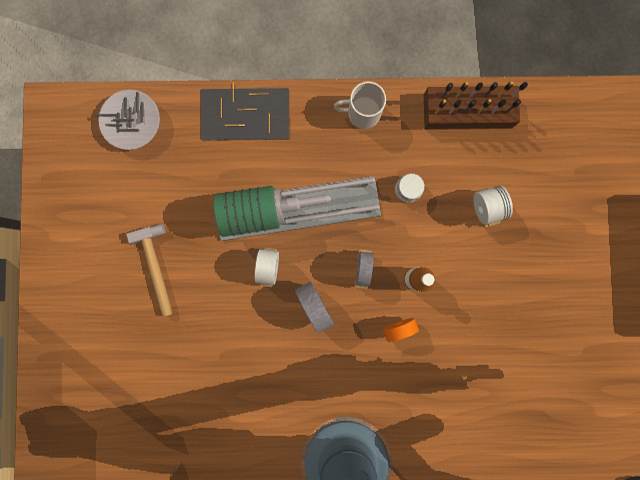

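The scene view shows the motor at about (370,305) with its bars running left. The tin is at (172,280), the bottle at (235,205), and the cap with its rings at (118,228). The small grey wheel in its saddle is at (277,238), with a bigger grey one at (348,230) and an orange one at (280,200). The white sleeve is at (380,265).

In the top view:
- **Sleeve:** (267,267)
- **Wheel candidates:** small grey (365,268), big grey (314,307), orange (401,329). I choose (365,268).
- **Cap:** (493,205), rings to the right. The tin at (410,187) and the bottle are not parts.

```bash
cat > h.py <<'E'
import numpy as np,cv2,pickle
def ray(c,uv,z):
    f=240/np.tan(np.radians(c['fovy']/2)); C=-c['R'].T@c['t']
    d=c['R'].T@np.array([(uv[0]-c['cx'])/f,(uv[1]-c['cy'])/f,1.]); return C+d*(z-C[2])/d[2]
def proj(c,X):
    f=240/np.tan(np.radians(c['fovy']/2)); p=c['R']@np.asarray(X)+c['t']; return np.array([c['cx']+f*p[0]/p[2],c['cy']+f*p[1]/p[2]])
E
python3 - <<'E'
from h import *
c=pickle.load(open('cams0.pkl','rb'))['top']; im=c['pixels']; print(-c['R'].T@c['t'])
hsv=cv2.cvtColor(im,cv2.COLOR_RGB2HSV)
low=((hsv[...,1]<70)&(hsv[...,2]>60)).astype(np.uint8)
for n,(u0,v0,u1,v1) in dict(sleeve=(245,240,290,295),wheel=(350,245,385,295),big=(285,275,340,340),cap=(465,180,520,230),tin=(392,170,428,205)).items():
    m=np.zeros_like(low); m[v0:v1,u0:u1]=low[v0:v1,u0:u1]
    k=max(cv2.findContours(m,0,2)[0],key=cv2.contourArea); rc=cv2.minAreaRect(k); b=cv2.boxPoints(rc)
    print(n,np.round(rc[0],1),np.round(rc[1],1),round(rc[2],1),'world@.098',[np.round(ray(c,p,.098)[:2],3).tolist() for p in b],'c@.058',np.round(ray(c,rc[0],.058)[:2],4))
g=((hsv[...,0]>50)&(hsv[...,0]<85)&(hsv[...,1]>90)).astype(np.uint8); k=max(cv2.findContours(g,0,2)[0],key=cv2.contourArea); rc=cv2.minAreaRect(k); print('green',rc,[np.round(ray(c,p,.085)[:2],3).tolist() for p in cv2.boxPoints(rc)])
cr=cv2.resize(im[160:260,200:400],None,fx=4,fy=4,interpolation=cv2.INTER_CUBIC)
cv2.imwrite('pics/c1.png',cr[:,:,::-1])
a=[cv2.resize(im[v:v+80,u:u+80],None,fx=5,fy=5,interpolation=cv2.INTER_CUBIC) for u,v in((325,230),(455,165))]
cv2.imwrite('pics/c2.png',np.hstack(a)[:,:,::-1])
E
```

```text
[0.45073931 0.06072702 1.19351069]
sleeve [266.2 266.6] [22.3 34.1] 7.1 world@.098 [[0.438, 0.209], [0.514, 0.199], [0.507, 0.148], [0.431, 0.159]] c@.058 [0.4734 0.1829]
wheel [364.4 268.7] [15.5 33.5] 6.3 world@.098 [[0.43, -0.021], [0.505, -0.031], [0.5, -0.066], [0.425, -0.056]] c@.058 [ 0.4655 -0.0475]
big [313.7 307. ] [49.2 19.6] 61.4 world@.098 [[0.419, 0.118], [0.439, 0.079], [0.342, 0.027], [0.321, 0.066]] c@.058 [0.3775 0.0726]
cap [492.8 204.8] [33.5 37.1] 76.0 world@.098 [[0.634, -0.29], [0.654, -0.374], [0.579, -0.389], [0.56, -0.306]] c@.058 [ 0.6125 -0.3546]
tin [409.  187.5] [27. 28.] 90.0 world@.098 [[0.681, -0.118], [0.68, -0.182], [0.618, -0.181], [0.618, -0.117]] c@.058 [ 0.6564 -0.157 ]
green ((266.9656066894531, 205.1254425048828), (37.33617401123047, 14.654364585876465), 82.14668273925781) [[0.656, 0.2], [0.66, 0.166], [0.574, 0.155], [0.57, 0.188]]
```

View pics/c1.png

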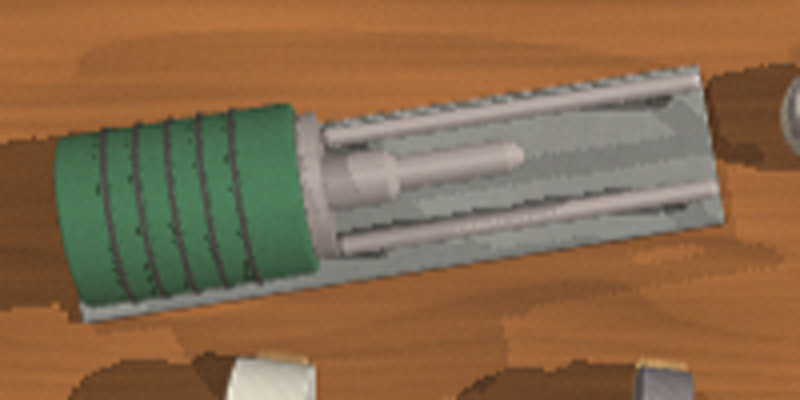

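View pics/c2.png

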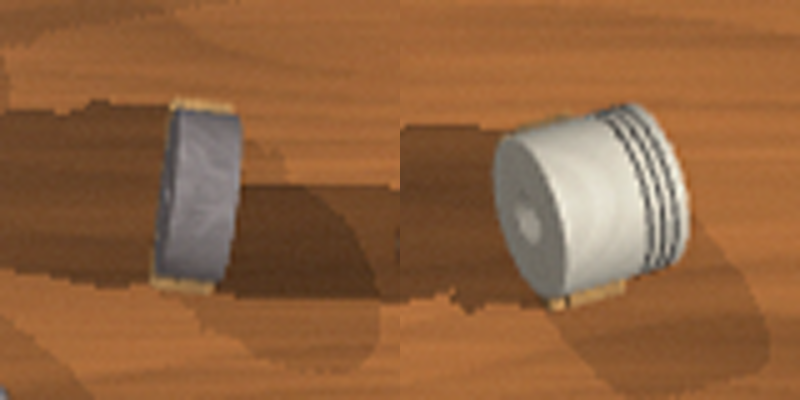

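The crops show the felt wheel in its saddle, which is visible at both sides, and the cap with its bore to the left at about (521,209) and its rings to the right. In the motor crop the spindle tip is at (518,154) and the bar ends are at (700,77) and (716,188).

Run:
```python
from h import *
c=pickle.load(open('cams0.pkl','rb'))['top']; sc=pickle.load(open('cams0.pkl','rb'))['scene']
P=lambda u,v,z: ray(c,((u+.5)/4+200-.5,(v+.5)/4+160-.5),z)[:2]
tip=P(521,154,.085); 
b1,b0=P(700,77,.0525),P(328,137,.0525); d1,d0=P(716,188,.0525),P(345,243,.0525)
q1,q2,q0=P(697,67,.012),P(722,222,.012),P(85,320,.012)
print('tip',tip,'barsend',(b1+d1)/2,'barstart',(b0+d0)/2,'sep',np.linalg.norm(b1-d1),'len',np.linalg.norm(b1-b0),np.linalg.norm(d1-d0))
for a,b in((b0,b1),(d0,d1),(q0,q2),((b0+d0)/2,(b1+d1)/2)):
    d=b-a; print('dir deg',np.degrees(np.arctan2(d[1],d[0])),np.linalg.norm(d))
print('plate end mid',(q1+q2)/2,np.linalg.norm(q1-q2))
# plate lower edge + bars -> line fit on gray
x=(b1-b0)+(d1-d0); x/=np.linalg.norm(x); O=tip-.115*x
print('x',x,'O',O)
for z,xx,yy in((.085,.115,0),(.0525,.222,.0325),(.0525,.222,-.0325),(.012,.235,.05),(.012,.235,-.05),(.012,-.165,.05)):
    y=np.array([-x[1],x[0]]); X=np.append(O+xx*x+yy*y,z); print(np.round(proj(c,X),1),np.round(proj(sc,X),1))
for n,X in dict(sl=(.4745,.182,.058),wh=(.4655,-.0465,.058),cap=(.6105,-.353,.058)).items(): print(n,proj(sc,X))
```

```text
tip [0.62906863 0.03171836] barsend [ 0.64581015 -0.08065055] barstart [0.61421985 0.14079406] sep 0.06726761738575072 len 0.22460058097722424 0.22278264589922467
dir deg -81.49658136109932 0.22460058097722424
dir deg -82.26899701915833 0.22278264589922467
dir deg -81.96590290912904 0.395364274157511
dir deg -81.88121981660046 0.22368653175285153
plate end mid [ 0.64532132 -0.08643131] 0.09742669503500508
x [ 0.14122573 -0.98997742] O [0.61282767 0.14556576]
[329.9 198.1] [266.8 277.7]
[371.7 180.1] [206.  288.1]
[376.1 206.8] [223.5 267.8]
[374.  175.6] [196.9 309.1]
[380.5 215.3] [223.6 277.5]
[213.7 200.3] [413.9 373.3]
sl [378.62461979 270.06583261]
wh [278.53617362 233.59253157]
cap [119.65308397 225.27040163]
```

```bash
cat >> h.py <<'E'
from scipy.spatial.transform import Rotation as Ro
def st():
    from cell import r
    return r.state()
def plan(*targets):
    """targets: (x,y,z,yaw of tool y in deg); each: turn first, then shift in tool axes"""
    s=st(); p=np.array(s['position']); R=np.array(s['tcp_rot'])
    print('t',round(s['t'],2),'p',np.round(p,4),'F',np.round(s['wrist_force'],1),'w',round(s['grip_width'],4),'grip',round(float(np.max(s['grip_force'])),1))
    for x,y,z,yaw in targets:
        a=np.radians(yaw); Y=np.array([np.cos(a),np.sin(a),0]); Z=np.array([0,0,-1.]); X=np.cross(Y,Z)
        Rn=np.stack([X,Y,Z],1); rv=np.degrees(Ro.from_matrix(R.T@Rn).as_rotvec())
        d=Rn.T@(np.array([x,y,z])-p); n=int(np.ceil(np.linalg.norm(d)/.05-1e-6)) or 1; m=int(np.ceil(np.abs(rv).max()/8.59)) or 1
        print('turn',np.round(rv,2),'rows',m,np.round(rv/m,2),'| d',np.round(d,4),'rows',n,np.round(d/n,4))
        p=np.array([x,y,z]);R=Rn
E
python3 -c "
from h import *
plan((.4745,.182,.23,-97.6),(.4745,.182,.06,-97.6))"
```

```text
t 0.1 p [ 0.1818 -0.6232  0.23  ] F [-0.2  0.6 -0.2] w 0.0854 grip 0.0
turn [-0.14  0.04 23.87] rows 3 [-0.05  0.01  7.96] | d [ 0.1837 -0.8368 -0.    ] rows 18 [ 0.0102 -0.0465 -0.    ]
turn [0. 0. 0.] rows 1 [0. 0. 0.] | d [0.   0.   0.17] rows 4 [0.     0.     0.0425]
```

Request:
carry_out(
  dp=[
    [0, 0, 0],
    [0, 0, 0],
    [0, 0, 0],
    [0.0102, -0.0465, 0],
    [0.0102, -0.0465, 0],
  ],
  turn=[
    [-0.05, 0, 7.96],
    [-0.05, 0, 7.96],
    [-0.05, 0, 7.96],
    [0, 0, 0],
    [0, 0, 0],
  ],
  hand=[0.085, 0.085, 0.085, 0.085, 0.085],
)

```text
t: 0.6
position: [0.2136, -0.534, 0.2299]
tcp_rot: [[0.991, -0.136, -0.001], [-0.136, -0.991, -0.001], [-0.001, 0.002, -1.0]]
wrist_force: [0.9, 0.2, -0.1]
grip_width: 0.085
grip_force: 0.0
```

Request:
carry_out(
  dp=[
    [0.0102, -0.0465, 0],
    [0.0102, -0.0465, 0],
    [0.0102, -0.0465, 0],
    [0.0102, -0.0465, 0],
    [0.0102, -0.0465, 0],
  ],
  turn=[
    [0, 0, 0],
    [0, 0, 0],
    [0, 0, 0],
    [0, 0, 0],
    [0, 0, 0],
  ],
  hand=[0.085, 0.085, 0.085, 0.085, 0.085],
)

```text
t: 1.1
position: [0.296, -0.3087, 0.2301]
tcp_rot: [[0.991, -0.133, -0.0], [-0.133, -0.991, -0.002], [0.0, 0.002, -1.0]]
wrist_force: [0.7, -0.3, -0.4]
grip_width: 0.0853
grip_force: 0.0
```

Request:
carry_out(
  dp=[
    [0.0102, -0.0465, 0],
    [0.0102, -0.0465, 0],
    [0.0102, -0.0465, 0],
    [0.0102, -0.0465, 0],
    [0.0102, -0.0465, 0],
  ],
  turn=[
    [0, 0, 0],
    [0, 0, 0],
    [0, 0, 0],
    [0, 0, 0],
    [0, 0, 0],
  ],
  hand=[0.085, 0.085, 0.085, 0.085, 0.085],
)

```text
t: 1.6
position: [0.3771, -0.0853, 0.2297]
tcp_rot: [[0.991, -0.133, 0.0], [-0.133, -0.991, -0.003], [0.001, 0.003, -1.0]]
wrist_force: [-0.3, -0.0, 0.1]
grip_width: 0.0848
grip_force: 0.0
```

Request:
carry_out(
  dp=[
    [0.0102, -0.0465, 0],
    [0.0102, -0.0465, 0],
    [0.0102, -0.0465, 0],
    [0.0102, -0.0465, 0],
    [0.0102, -0.0465, 0],
  ],
  turn=[
    [0, 0, 0],
    [0, 0, 0],
    [0, 0, 0],
    [0, 0, 0],
    [0, 0, 0],
  ],
  hand=[0.085, 0.085, 0.085, 0.085, 0.085],
)

```text
t: 2.1
position: [0.4587, 0.138, 0.2292]
tcp_rot: [[0.991, -0.133, 0.0], [-0.133, -0.991, -0.003], [0.001, 0.003, -1.0]]
wrist_force: [-0.3, -0.6, -0.5]
grip_width: 0.0851
grip_force: 0.0
```

Request:
carry_out(
  dp=[
    [0.0102, -0.0465, 0],
    [0, 0, 0],
  ],
  turn=[
    [0, 0, 0],
    [0, 0, 0],
  ],
  hand=[0.085, 0.085],
)

```text
t: 2.3
position: [0.475, 0.1896, 0.2295]
tcp_rot: [[0.993, -0.122, 0.001], [-0.122, -0.993, 0.005], [-0.0, -0.005, -1.0]]
wrist_force: [-0.1, -0.4, 1.1]
grip_width: 0.0849
grip_force: 0.0
```

Run:
```python
from h import *
from cell import eyes
c=eyes.camera('wrist'); pickle.dump(c,open('w1.pkl','wb')); cv2.imwrite('pics/w1.png',c['pixels'][:,:,::-1])
print(c['fovy'],-c['R'].T@c['t'],proj(c,(.4745,.182,.058)))
plan((.4745,.182,.23,-97.6),(.4745,.182,.06,-97.6))
```

```text
65.01461028391094 [0.54898143 0.17978121 0.37282058] [334.0545302  215.05913833]
t 2.35 p [0.4744 0.1855 0.229 ] F [ 0.5  0.2 -0.9] w 0.0851 grip 0.0
turn [-0.01  0.07  0.4 ] rows 1 [-0.01  0.07  0.4 ] | d [ 0.0006  0.0034 -0.001 ] rows 1 [ 0.0006  0.0034 -0.001 ]
turn [0. 0. 0.] rows 1 [0. 0. 0.] | d [0.   0.   0.17] rows 4 [0.     0.     0.0425]
```

View pics/w1.png

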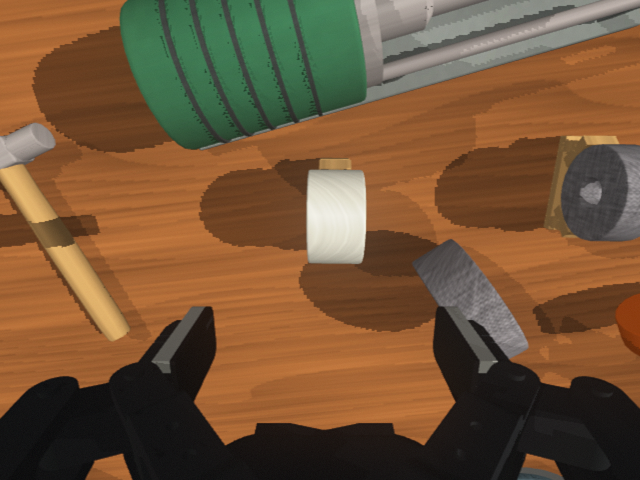

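The wrist view shows the sleeve centred at about (336,215), within 2 px of the prediction, and square between the fingers. I'll descend and grip it.

Request:
carry_out(
  dp=[
    [0, 0.001, 0.042],
    [0, 0, 0.042],
    [0, 0, 0.042],
    [0, 0, 0.043],
    [0, 0, 0],
  ],
  turn=[
    [0, 0, 0],
    [0, 0, 0],
    [0, 0, 0],
    [0, 0, 0],
    [0, 0, 0],
  ],
  hand=[0.085, 0.085, 0.085, 0.085, 0.085],
)

```text
t: 2.85
position: [0.4688, 0.175, 0.0544]
tcp_rot: [[0.991, -0.134, -0.014], [-0.134, -0.991, -0.009], [-0.012, 0.01, -1.0]]
wrist_force: [-0.9, -0.4, -0.4]
grip_width: 0.085
grip_force: 0.0
```

Request:
carry_out(
  dp=[
    [0, 0, 0],
    [0, 0, 0],
    [0, 0, 0],
    [0, 0, 0],
    [0, 0, 0],
  ],
  turn=[
    [0, 0, 0],
    [0, 0, 0],
    [0, 0, 0],
    [0, 0, 0],
    [0, 0, 0],
  ],
  hand=[0.03, 0.03, 0.03, 0.03, 0.03],
  squeeze=60,
)

```text
t: 3.35
position: [0.4772, 0.1806, 0.0632]
tcp_rot: [[0.991, -0.133, 0.005], [-0.133, -0.991, -0.002], [0.006, 0.001, -1.0]]
wrist_force: [-0.8, -1.4, 8.4]
grip_width: 0.0442
grip_force: 61.2
```

Run:
```python
from h import *
x=np.array([.1412,-.99]);O=np.array([.612,.1445]);Q=O+.18*x
p=st()['position']
plan((p[0],p[1],.24,-97.6),(*Q,.24,-81.9),(*Q,.090,-81.9))
```

```text
t 3.35 p [0.4772 0.1806 0.0632] F [-0.8 -1.4  8.4] w 0.0442 grip 61.2
turn [ 0.07 -0.32 -0.04] rows 1 [ 0.07 -0.32 -0.04] | d [ 0.      0.     -0.1768] rows 4 [ 0.      0.     -0.0442]
turn [  0.    0.  -15.7] rows 2 [ 0.    0.   -7.85] | d [0.1284 0.2347 0.    ] rows 6 [0.0214 0.0391 0.    ]
turn [0. 0. 0.] rows 1 [0. 0. 0.] | d [0.   0.   0.15] rows 3 [0.   0.   0.05]
```

Request:
carry_out(
  dp=[
    [0, 0, -0.03],
    [0, 0, -0.045],
    [0, 0, -0.05],
    [0, 0, -0.05],
    [0, 0, 0],
  ],
  turn=[
    [0, 0, 0],
    [0, 0, 0],
    [0, 0, 0],
    [0, 0, -7.85],
    [0, 0, -7.85],
  ],
  hand=[0.03, 0.03, 0.03, 0.03, 0.03],
)

```text
t: 3.85
position: [0.4797, 0.1833, 0.2439]
tcp_rot: [[0.989, 0.147, 0.017], [0.147, -0.989, 0.001], [0.017, 0.001, -1.0]]
wrist_force: [1.2, 0.9, -2.4]
grip_width: 0.0445
grip_force: 62.7
```

Request:
carry_out(
  dp=[
    [0.0214, 0.0391, 0],
    [0.0214, 0.0391, 0],
    [0.0214, 0.0391, 0],
    [0.0214, 0.0391, 0],
    [0.0214, 0.0391, 0],
  ],
  turn=[
    [0, 0, 0],
    [0, 0, 0],
    [0, 0, 0],
    [0, 0, 0],
    [0, 0, 0],
  ],
  hand=[0.03, 0.03, 0.03, 0.03, 0.03],
)

```text
t: 4.35
position: [0.6085, 0.0001, 0.2361]
tcp_rot: [[0.99, 0.141, 0.0], [0.141, -0.99, -0.003], [-0.0, 0.003, -1.0]]
wrist_force: [1.0, -0.7, -2.1]
grip_width: 0.044
grip_force: 62.4
```

Request:
carry_out(
  dp=[
    [0.0214, 0.0391, 0],
    [0, 0, 0],
    [0, 0, 0],
    [0, 0, 0],
  ],
  turn=[
    [0, 0, 0],
    [0, 0, 0],
    [0, 0, 0],
    [0, 0, 0],
  ],
  hand=[0.03, 0.03, 0.03, 0.03],
)

```text
t: 4.75
position: [0.6341, -0.0324, 0.2358]
tcp_rot: [[0.99, 0.142, -0.001], [0.142, -0.99, -0.001], [-0.001, 0.001, -1.0]]
wrist_force: [-0.1, 0.2, -2.6]
grip_width: 0.0444
grip_force: 62.5
```

Run:
```python
from h import *
from cell import eyes
c=eyes.camera('wrist'); pickle.dump(c,open('w2.pkl','wb')); cv2.imwrite('pics/w2.png',c['pixels'][:,:,::-1])
x=np.array([.1412,-.99]);O=np.array([.612,.1445]);Q=O+.18*x
for z,a,b in((.085,.115,0),(.0525,.222,.0325),(.0525,.222,-.0325),(.0525,.0,.0325),(.0525,0,-.0325),(.012,.235,.05),(.012,.235,-.05)):
    print(a,b,np.round(proj(c,(*(O+a*x+b*np.array([.99,.1412])),z)),1))
plan((*Q,.24,-81.9),(*Q,.090,-81.9))
```

```text
0.115 0 [245.3 217.6]
0.222 0.0325 [375.1 172. ]
0.222 -0.0325 [372.2 244. ]
0.0 0.0325 [116.6 171.6]
0 -0.0325 [128.1 243.8]
0.235 0.05 [384.  148.2]
0.235 -0.05 [379.3 248.3]
t 4.8 p [ 0.6341 -0.0318  0.236 ] F [ 0.9  0.9 -3.1] w 0.0442 grip 62.5
turn [0.1  0.03 0.15] rows 1 [0.1  0.03 0.15] | d [ 0.003   0.0024 -0.004 ] rows 1 [ 0.003   0.0024 -0.004 ]
turn [0. 0. 0.] rows 1 [0. 0. 0.] | d [0.   0.   0.15] rows 3 [0.   0.   0.05]
```

View pics/w2.png

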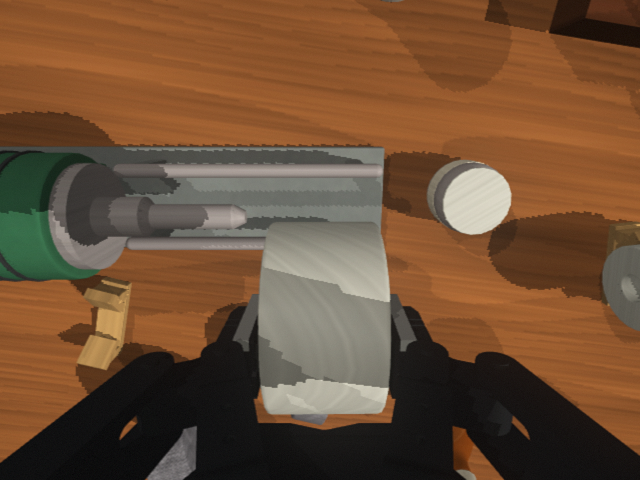

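The wrist view shows the held sleeve over the bars' outer half. The spindle tip is at (245,217), the bars at rows 172 and 244, and the plate end at column 383, all as predicted, so the motor frame is confirmed. The tin at (470,198) is clear. I'll set the sleeve down.

Request:
carry_out(
  dp=[
    [0.0055, 0, 0.04],
    [0, 0, 0.05],
    [0, 0, 0.04],
    [0, 0, 0],
    [0, 0, 0.008],
  ],
  turn=[
    [0, 0, 0],
    [0, 0, 0],
    [0, 0, 0],
    [0, 0, 0],
    [0, 0, 0],
  ],
  hand=[0.03, 0.03, 0.03, 0.03, 0.03],
)

```text
t: 5.3
position: [0.6413, -0.0319, 0.0996]
tcp_rot: [[0.99, 0.143, 0.003], [0.143, -0.99, -0.002], [0.002, 0.002, -1.0]]
wrist_force: [1.0, 0.2, -1.9]
grip_width: 0.0443
grip_force: 62.6
```

Request:
carry_out(
  dp=[
    [0, 0, 0.003],
    [0, 0, 0.003],
    [0, 0, 0.003],
    [0, 0, 0],
    [0, 0, 0],
  ],
  turn=[
    [0, 0, 0],
    [0, 0, 0],
    [0, 0, 0],
    [0, 0, 0],
    [0, 0, 0],
  ],
  hand=[0.03, 0.03, 0.03, 0.03, 0.03],
)

```text
t: 5.8
position: [0.6423, -0.0334, 0.0905]
tcp_rot: [[0.99, 0.141, 0.004], [0.141, -0.99, -0.003], [0.004, 0.003, -1.0]]
wrist_force: [1.7, 0.6, 0.5]
grip_width: 0.0445
grip_force: 62.8
```

Request:
carry_out(
  dp=[
    [0, 0, 0],
    [0, 0, 0],
    [0, 0, 0],
    [0, 0, -0.04],
    [0, 0, -0.04],
  ],
  turn=[
    [0, 0, 0],
    [0, 0, 0],
    [0, 0, 0],
    [0, 0, 0],
    [0, 0, 0],
  ],
  hand=[0.065, 0.065, 0.065, 0.065, 0.065],
)

```text
t: 6.3
position: [0.6384, -0.0336, 0.1677]
tcp_rot: [[0.99, 0.141, -0.005], [0.141, -0.99, -0.002], [-0.005, 0.001, -1.0]]
wrist_force: [0.6, 0.1, 0.9]
grip_width: 0.0652
grip_force: 0.0
```

Run:
```python
from h import *
from cell import eyes
c=eyes.camera('scene'); cv2.imwrite('pics/s2.png',cv2.resize(c['pixels'][190:350,140:440],None,fx=2.6,fy=2.6)[:,:,::-1])
print(np.round(st()['qpos'],0))
x=np.array([.1412,-.99]);O=np.array([.612,.1445]);Q=O+.225*x;H=O+.062*x
plan((*Q,.17,8.1),(*Q,.075,8.1),(*H,.075,8.1))
```

```text
[ 26.  28. -35.  94.  18.  63. -96.]
t 6.35 p [ 0.6444 -0.0328  0.1773] F [2.5 0.3 4.9] w 0.0652 grip 0.0
turn [  0.64  -0.25 -90.02] rows 11 [ 0.06 -0.02 -8.18] | d [-0.0449 -0.0071  0.0073] rows 1 [-0.0449 -0.0071  0.0073]
turn [0. 0. 0.] rows 1 [0. 0. 0.] | d [0.    0.    0.095] rows 2 [0.     0.     0.0475]
turn [0. 0. 0.] rows 1 [0. 0. 0.] | d [ 0.163 -0.     0.   ] rows 4 [ 0.0408 -0.      0.    ]
```

View pics/s2.png

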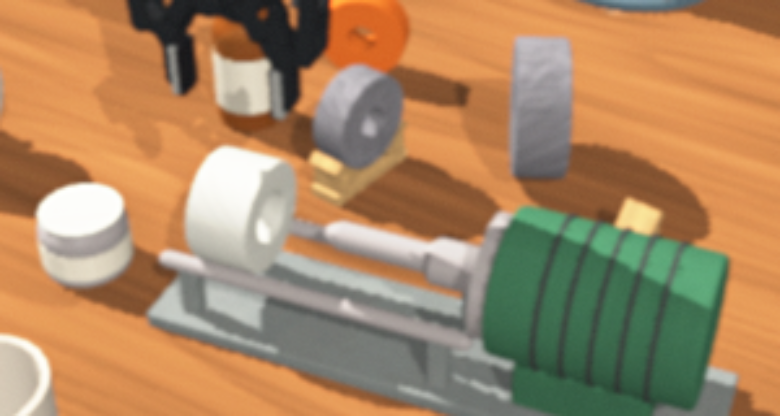

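The scene view shows the sleeve resting squarely on both bars at about (240,208) in the crop, clear of the spindle end. The tin, bottle and wheels are untouched. I'll turn and go behind the sleeve.

Request:
carry_out(
  dp=[
    [0, 0, 0],
    [0, 0, 0],
    [0, 0, 0],
    [0, 0, 0],
    [0, 0, 0],
  ],
  turn=[
    [0, 0, 8.18],
    [0, 0, 8.18],
    [0, 0, 8.18],
    [0, 0, 8.18],
    [0, 0, 8.18],
  ],
  hand=[0.05, 0.05, 0.05, 0.05, 0.05],
)

```text
t: 6.85
position: [0.6401, -0.0333, 0.1687]
tcp_rot: [[0.837, -0.547, -0.0], [-0.547, -0.837, -0.003], [0.001, 0.002, -1.0]]
wrist_force: [-0.6, -0.1, -0.4]
grip_width: 0.05
grip_force: 0.0
```

Request:
carry_out(
  dp=[
    [0, 0, 0],
    [0, 0, 0],
    [0, 0, 0],
    [0, 0, 0],
    [0, 0, 0],
  ],
  turn=[
    [0, 0, 8.18],
    [0, 0, 8.18],
    [0, 0, 8.18],
    [0, 0, 8.18],
    [0, 0, 8.18],
  ],
  hand=[0.05, 0.05, 0.05, 0.05, 0.05],
)

```text
t: 7.35
position: [0.6383, -0.0333, 0.1645]
tcp_rot: [[0.339, -0.941, -0.009], [-0.941, -0.339, -0.001], [-0.003, 0.009, -1.0]]
wrist_force: [-0.1, -0.1, -2.0]
grip_width: 0.0498
grip_force: 0.0
```

Request:
carry_out(
  dp=[
    [0, 0, 0],
    [0.025, 0, 0],
    [0.025, 0, 0],
    [0, 0, 0],
    [0, 0, 0],
  ],
  turn=[
    [0, 0, 8.18],
    [0, 0, 0],
    [0, 0, 0],
    [0, 0, 0],
    [0, 0, 0],
  ],
  hand=[0.05, 0.05, 0.05, 0.05, 0.05],
)

```text
t: 7.85
position: [0.6497, -0.0823, 0.1607]
tcp_rot: [[0.261, -0.965, -0.018], [-0.965, -0.261, -0.004], [-0.001, 0.019, -1.0]]
wrist_force: [-0.8, 0.7, 1.0]
grip_width: 0.0497
grip_force: 0.0
```

Run:
```python
from h import *
print(np.round(st()['qpos'],0))
x=np.array([.1412,-.99]);O=np.array([.612,.1445]);Q=O+.228*x;H=O+.062*x
plan((*Q,.17,-171.9),(*Q,.075,-171.9),(*H,.075,-171.9))
```

```text
[  -2.   27.    7.   94.   -3.   61. -159.]
t 7.85 p [ 0.6497 -0.0823  0.1607] F [-0.8  0.7  1. ] w 0.0497 grip 0.0
turn [1.08 0.01 7.05] rows 1 [1.08 0.01 7.05] | d [-0.0018  0.0053 -0.0093] rows 1 [-0.0018  0.0053 -0.0093]
turn [0. 0. 0.] rows 1 [0. 0. 0.] | d [0.    0.    0.095] rows 2 [0.     0.     0.0475]
turn [0. 0. 0.] rows 1 [0. 0. 0.] | d [-0.166  0.     0.   ] rows 4 [-0.0415  0.      0.    ]
```

Request:
carry_out(
  dp=[
    [0, 0, 0],
    [0, 0, 0],
    [0, 0, 0],
    [0, 0, 0],
    [0, 0, 0],
  ],
  turn=[
    [0, 0, -8.5],
    [0, 0, -8.5],
    [0, 0, -8.5],
    [0, 0, -8.5],
    [0, 0, -8.5],
  ],
  hand=[0.05, 0.05, 0.05, 0.05, 0.05],
)

```text
t: 8.35
position: [0.6497, -0.0798, 0.1609]
tcp_rot: [[0.85, -0.527, -0.018], [-0.527, -0.85, -0.002], [-0.015, 0.011, -1.0]]
wrist_force: [0.2, -0.9, 0.1]
grip_width: 0.0501
grip_force: 0.0
```

Request:
carry_out(
  dp=[
    [0, 0, 0],
    [0, 0, 0],
    [0, 0, 0],
    [0, 0, 0],
    [0, 0, 0],
  ],
  turn=[
    [0, 0, -8.5],
    [0, 0, -8.5],
    [0, 0, -8.5],
    [0, 0, -8.5],
    [0, 0, -8.5],
  ],
  hand=[0.05, 0.05, 0.05, 0.05, 0.05],
)

```text
t: 8.85
position: [0.6497, -0.0798, 0.161]
tcp_rot: [[0.982, 0.185, -0.018], [0.185, -0.983, -0.002], [-0.018, -0.002, -1.0]]
wrist_force: [-0.2, -0.4, -0.2]
grip_width: 0.0498
grip_force: 0.0
```

Request:
carry_out(
  dp=[
    [0, 0, 0],
    [0, 0, 0],
    [0, 0, 0],
    [0, 0, 0],
    [0, 0, 0],
  ],
  turn=[
    [0, 0, -8.5],
    [0, 0, -8.5],
    [0, 0, -8.5],
    [0, 0, -8.5],
    [0, 0, -8.5],
  ],
  hand=[0.05, 0.05, 0.05, 0.05, 0.05],
)

```text
t: 9.35
position: [0.6497, -0.0799, 0.1611]
tcp_rot: [[0.599, 0.8, -0.018], [0.801, -0.599, -0.002], [-0.012, -0.013, -1.0]]
wrist_force: [-0.1, 0.0, -0.1]
grip_width: 0.0501
grip_force: 0.0
```

Request:
carry_out(
  dp=[
    [0, 0, 0],
    [0, 0, 0],
    [0, 0, 0],
    [0, 0, 0],
    [0, 0, 0],
  ],
  turn=[
    [0, 0, -8.5],
    [0, 0, -8.5],
    [0, 0, -8.5],
    [0, 0, -8.5],
    [0, 0, -8.5],
  ],
  hand=[0.05, 0.05, 0.05, 0.05, 0.05],
)

```text
t: 9.85
position: [0.6497, -0.08, 0.1612]
tcp_rot: [[-0.099, 0.995, -0.018], [0.995, 0.099, -0.002], [-0.0, -0.018, -1.0]]
wrist_force: [0.4, 0.1, -0.8]
grip_width: 0.0504
grip_force: 0.0
```

Run:
```python
from h import *
print(np.round(st()['qpos'],0))
x=np.array([.1412,-.99]);O=np.array([.612,.1445]);Q=O+.228*x;H=O+.062*x
plan((*Q,.17,8.1),(*Q,.075,8.1),(*H,.075,8.1))
```

```text
[ 23.  29. -26.  92.  14.  63.  -1.]
t 9.85 p [ 0.6497 -0.08    0.1612] F [ 0.4  0.1 -0.8] w 0.0504 grip 0.0
turn [-1.03 -0.   -2.42] rows 1 [-1.03 -0.   -2.42] | d [-0.0004 -0.0056 -0.0088] rows 1 [-0.0004 -0.0056 -0.0088]
turn [0. 0. 0.] rows 1 [0. 0. 0.] | d [0.    0.    0.095] rows 2 [0.     0.     0.0475]
turn [0. 0. 0.] rows 1 [0. 0. 0.] | d [ 0.166 -0.     0.   ] rows 4 [ 0.0415 -0.      0.    ]
```

Request:
carry_out(
  dp=[
    [0, -0.0056, 0],
    [0, 0, 0.043],
    [0, 0, 0.043],
    [0, 0, 0],
    [0.01, 0, 0],
  ],
  turn=[
    [-1, 0, -2.4],
    [0, 0, 0],
    [0, 0, 0],
    [0, 0, 0],
    [0, 0, 0],
  ],
  hand=[0.05, 0.05, 0.05, 0.05, 0.05],
)

```text
t: 10.35
position: [0.6423, -0.0736, 0.0747]
tcp_rot: [[-0.131, 0.991, -0.003], [0.991, 0.131, -0.002], [-0.002, -0.003, -1.0]]
wrist_force: [-0.1, -0.1, 1.3]
grip_width: 0.05
grip_force: 0.0
```

Request:
carry_out(
  dp=[
    [0.01, 0, 0],
    [0.015, 0, 0],
    [0.015, 0, 0],
    [0.015, 0, 0],
    [0.015, 0, 0],
  ],
  turn=[
    [0, 0, 0],
    [0, 0, 0],
    [0, 0, 0],
    [0, 0, 0],
    [0, 0, 0],
  ],
  hand=[0.05, 0.05, 0.05, 0.05, 0.05],
)

```text
t: 10.85
position: [0.6345, -0.0011, 0.0761]
tcp_rot: [[-0.134, 0.991, 0.002], [0.991, 0.134, -0.002], [-0.002, 0.002, -1.0]]
wrist_force: [1.0, -1.6, 0.7]
grip_width: 0.0497
grip_force: 0.6
```

```bash
cat >> h.py <<'E'
MX=np.array([.1412,-.99]);MO=np.array([.612,.1445]);MY=np.array([.99,.1412])
def mot():
    s=st(); d=np.array(s['position'][:2])-MO; print('t',round(s['t'],2),'motor x,y',np.round([d@MX,d@MY],4),'z',round(s['position'][2],4),'F along x',round(float(np.array(s['wrist_force'][:2])@MX),1))
E
python3 - <<'E'
from h import *
from cell import eyes
mot()
c=eyes.camera('wrist'); cv2.imwrite('pics/w3.png',c['pixels'][:,:,::-1])
E
```

```text
t 10.85 motor x,y [0.1473 0.0017] z 0.0761 F along x 1.7
```

View pics/w3.png

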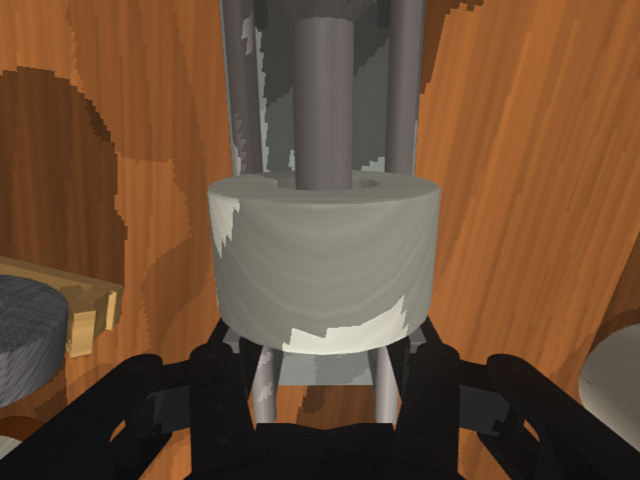

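The wrist view shows the sleeve square at about (325,265) with the spindle already entering its bore at (325,185). I'll keep pushing.

Request:
carry_out(
  dp=[
    [0.015, 0, 0],
    [0.015, 0, 0],
    [0.015, 0, 0],
    [0.015, 0, 0],
    [0.01, 0, 0],
  ],
  turn=[
    [0, 0, 0],
    [0, 0, 0],
    [0, 0, 0],
    [0, 0, 0],
    [0, 0, 0],
  ],
  hand=[0.05, 0.05, 0.05, 0.05, 0.05],
)

```text
t: 11.4
position: [0.6237, 0.069, 0.0747]
tcp_rot: [[-0.135, 0.991, -0.001], [0.991, 0.135, -0.001], [-0.001, -0.001, -1.0]]
wrist_force: [0.2, -1.5, -0.2]
grip_width: 0.05
grip_force: 0.5
```

Request:
carry_out(
  dp=[
    [0.006, 0, 0],
    [0.004, 0, 0],
    [0.003, 0, 0],
    [0.002, 0, 0],
    [0, 0, 0],
  ],
  turn=[
    [0, 0, 0],
    [0, 0, 0],
    [0, 0, 0],
    [0, 0, 0],
    [0, 0, 0],
  ],
  hand=[0.05, 0.05, 0.05, 0.05, 0.05],
)

```text
t: 11.9
position: [0.6223, 0.081, 0.0747]
tcp_rot: [[-0.133, 0.991, -0.001], [0.991, 0.133, -0.002], [-0.002, -0.001, -1.0]]
wrist_force: [0.5, -0.9, -0.1]
grip_width: 0.0502
grip_force: 0.2
```

```bash
python3 -c "
from h import *
mot()"
```

```text
t 11.9 motor x,y [0.0643 0.0013] z 0.0747 F along x 1.0
```

Request:
carry_out(
  dp=[
    [0.003, 0, 0],
    [0.002, 0, 0],
    [0.002, 0, 0],
    [0.002, 0, 0],
    [0, 0, 0],
  ],
  turn=[
    [0, 0, 0],
    [0, 0, 0],
    [0, 0, 0],
    [0, 0, 0],
    [0, 0, 0],
  ],
  hand=[0.05, 0.05, 0.05, 0.05, 0.05],
)

```text
t: 12.4
position: [0.6215, 0.0885, 0.0747]
tcp_rot: [[-0.132, 0.991, -0.0], [0.991, 0.132, -0.004], [-0.004, -0.001, -1.0]]
wrist_force: [0.2, -4.2, -0.4]
grip_width: 0.0499
grip_force: 1.9
```

Request:
carry_out(
  dp=[
    [0.002, 0, 0],
    [0.002, 0, 0],
    [0, 0, 0],
  ],
  turn=[
    [0, 0, 0],
    [0, 0, 0],
    [0, 0, 0],
  ],
  hand=[0.05, 0.05, 0.05],
)

```text
t: 12.7
position: [0.6215, 0.0884, 0.0747]
tcp_rot: [[-0.13, 0.991, -0.001], [0.991, 0.13, -0.009], [-0.009, -0.002, -1.0]]
wrist_force: [-0.2, -8.9, 1.2]
grip_width: 0.0502
grip_force: 4.3
```

Request:
carry_out(
  dp=[
    [-0.015, 0, 0],
    [-0.01, 0, -0.03],
    [0, 0, -0.045],
    [0, 0, -0.045],
    [0, 0, -0.03],
  ],
  turn=[
    [0, 0, 0],
    [0, 0, 0],
    [0, 0, 0],
    [0, 0, -8.25],
    [0, 0, -8.25],
  ],
  hand=[0.05, 0.05, 0.05, 0.05, 0.05],
)

```text
t: 13.2
position: [0.6257, 0.0717, 0.229]
tcp_rot: [[-0.415, 0.91, 0.005], [0.91, 0.415, 0.002], [-0.0, 0.005, -1.0]]
wrist_force: [0.5, -0.4, -0.4]
grip_width: 0.0503
grip_force: 0.0
```

Request:
carry_out(
  dp=[
    [0, 0, 0],
    [0, 0, 0],
    [0, 0, 0],
    [0, 0, 0],
    [0, 0, 0],
  ],
  turn=[
    [0, 0, -8.25],
    [0, 0, -8.25],
    [0, 0, -8.25],
    [0, 0, -8.25],
    [0, 0, -8.25],
  ],
  hand=[0.065, 0.065, 0.065, 0.065, 0.065],
)

```text
t: 13.7
position: [0.6242, 0.0712, 0.2252]
tcp_rot: [[-0.912, 0.41, 0.0], [0.41, 0.912, 0.001], [0.0, 0.001, -1.0]]
wrist_force: [0.4, 0.2, 0.8]
grip_width: 0.0655
grip_force: 0.0
```

Request:
carry_out(
  dp=[
    [0, 0, 0],
    [0, 0, 0],
    [0, 0, 0],
  ],
  turn=[
    [0, 0, -8.25],
    [0, 0, -8.25],
    [0, 0, 0],
  ],
  hand=[0.065, 0.065, 0.065],
)

```text
t: 14.0
position: [0.6242, 0.071, 0.225]
tcp_rot: [[-0.99, 0.14, -0.0], [0.14, 0.99, 0.001], [0.0, 0.001, -1.0]]
wrist_force: [0.2, 0.7, -0.2]
grip_width: 0.0652
grip_force: 0.0
```

Run:
```python
from h import *
from cell import eyes
c=eyes.camera('scene'); cv2.imwrite('pics/s3.png',cv2.resize(c['pixels'][190:350,140:440],None,fx=2.6,fy=2.6)[:,:,::-1])
print(np.round(st()['qpos'],0))
plan((.4655,-.0465,.22,82.4),(.4655,-.0465,.062,82.4))
```

```text
[ 23.  26. -43.  93.  19.  68.  58.]
t 14.05 p [0.6241 0.0707 0.225 ] F [-0.3  0.1  0.3] w 0.0651 grip 0.0
turn [ 0.04 -0.01 -0.63] rows 1 [ 0.04 -0.01 -0.63] | d [ 0.1417 -0.1371  0.005 ] rows 4 [ 0.0354 -0.0343  0.0013]
turn [0. 0. 0.] rows 1 [0. 0. 0.] | d [0.    0.    0.158] rows 4 [0.     0.     0.0395]
```

View pics/s3.png

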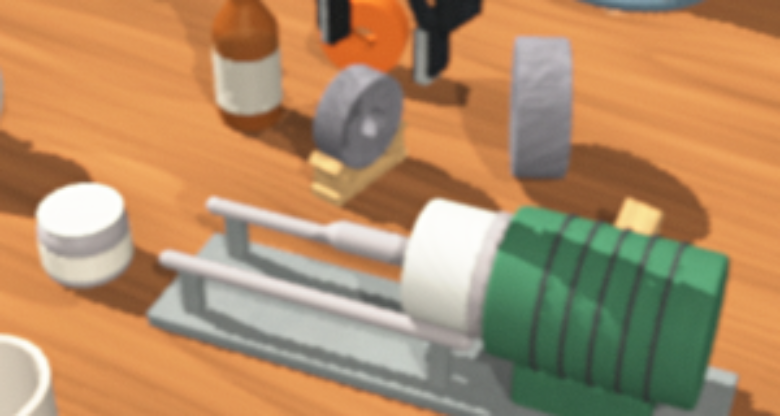

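The scene view shows the sleeve home against the flange at about (450,265) in the crop, and the wheel still in its saddle at (360,118). I have one picture left, so from here I'll measure numerically.

Request:
carry_out(
  dp=[
    [0.0354, -0.0343, 0],
    [0.0354, -0.0343, 0],
    [0.0354, -0.0343, 0],
    [0.0354, -0.0343, 0],
    [0, 0, 0],
  ],
  turn=[
    [0, 0, -0.6],
    [0, 0, 0],
    [0, 0, 0],
    [0, 0, 0],
    [0, 0, 0],
  ],
  hand=[0.065, 0.065, 0.065, 0.065, 0.065],
)

```text
t: 14.55
position: [0.4589, -0.0529, 0.2231]
tcp_rot: [[-0.99, 0.143, -0.008], [0.143, 0.99, -0.007], [0.007, -0.008, -1.0]]
wrist_force: [1.0, 0.9, 0.3]
grip_width: 0.065
grip_force: 0.0
```

Run:
```python
from h import *
from cell import eyes
c=eyes.camera('wrist'); pickle.dump(c,open('w4.pkl','wb'))
hsv=cv2.cvtColor(c['pixels'],cv2.COLOR_RGB2HSV)
p0=proj(c,(.4655,-.0465,.058)); print('pred',p0)
m=((hsv[...,1]<60)&(hsv[...,2]>55)).astype(np.uint8)
for k in cv2.findContours(m,0,2)[0]:
    a=cv2.contourArea(k)
    if a<1500: continue
    rc=cv2.minAreaRect(k); print(round(a),np.round(rc[0]),np.round(rc[1]),round(rc[2],1),cv2.boundingRect(k),'c@.058',np.round(ray(c,rc[0],.058)[:2],4),[np.round(ray(c,q,.098)[:2],3).tolist() for q in cv2.boxPoints(rc)])
print('top@.098 pred',proj(c,(.4655,-.0465,.098)))
plan((.4655,-.0465,.22,82.4),(.4655,-.0465,.062,82.4))
```

```text
pred [334.03646901 226.18374547]
2714 [256. 399.] [62. 56.] 67.6 (226, 369, 57, 69) c@.058 [ 0.6284 -0.1464] [[0.575, -0.161], [0.56, -0.114], [0.62, -0.104], [0.636, -0.153]]
3147 [ 31. 392.] [ 43. 118.] 48.0 (0, 362, 90, 85) c@.058 [ 0.5895 -0.3635] [[0.579, -0.382], [0.515, -0.278], [0.547, -0.265], [0.616, -0.37]]
8564 [366. 373.] [105. 103.] 77.1 (306, 310, 115, 119) c@.058 [ 0.6133 -0.0354] [[0.54, -0.081], [0.531, 0.0], [0.631, 0.012], [0.643, -0.077]]
14576 [543. 353.] [160. 231.] 77.7 (414, 250, 226, 169) c@.058 [0.6141 0.131 ] [[0.522, 0.008], [0.505, 0.177], [0.653, 0.219], [0.68, 0.027]]
1688 [126. 249.] [42. 51.] 63.4 (100, 227, 52, 45) c@.058 [ 0.4607 -0.2279] [[0.442, -0.226], [0.43, -0.187], [0.46, -0.181], [0.473, -0.221]]
3510 [334. 226.] [93. 40.] 90.0 (314, 180, 41, 94) c@.058 [ 0.4658 -0.0466] [[0.42, -0.055], [0.424, -0.027], [0.494, -0.036], [0.49, -0.066]]
15597 [480.  87.] [155. 116.] 56.3 (407, 7, 143, 166) c@.058 [0.373  0.0782] [[0.347, 0.005], [0.319, 0.067], [0.404, 0.123], [0.438, 0.058]]
top@.098 pred [335.00033769 239.67830754]
t 14.6 p [ 0.4625 -0.0504  0.2244] F [0.7 0.5 1. ] w 0.0649 grip 0.0
turn [-0.27 -0.11 -0.42] rows 1 [-0.27 -0.11 -0.42] | d [-0.0025  0.0043  0.0044] rows 1 [-0.0025  0.0043  0.0044]
turn [0. 0. 0.] rows 1 [0. 0. 0.] | d [0.    0.    0.158] rows 4 [0.     0.     0.0395]
```

Request:
carry_out(
  dp=[
    [0, 0.002, 0.042],
    [0, 0, 0.042],
    [0, 0, 0.042],
    [0, 0, 0.036],
    [0, 0, 0],
  ],
  turn=[
    [0, 0, 0],
    [0, 0, 0],
    [0, 0, 0],
    [0, 0, 0],
    [0, 0, 0],
  ],
  hand=[0.065, 0.065, 0.065, 0.065, 0.065],
)

```text
t: 15.1
position: [0.4623, -0.0437, 0.059]
tcp_rot: [[-0.991, 0.13, -0.01], [0.13, 0.991, 0.002], [0.01, 0.001, -1.0]]
wrist_force: [0.4, 0.4, 0.0]
grip_width: 0.0647
grip_force: 0.0
```

Request:
carry_out(
  dp=[
    [0, 0, 0],
    [0, 0, 0],
    [0, 0, 0],
    [0, 0, 0],
  ],
  turn=[
    [0, 0, 0],
    [0, 0, 0],
    [0, 0, 0],
    [0, 0, 0],
  ],
  hand=[0.015, 0.015, 0.015, 0.015],
  squeeze=50,
)

```text
t: 15.5
position: [0.4685, -0.0457, 0.0655]
tcp_rot: [[-0.991, 0.131, 0.005], [0.131, 0.991, -0.002], [-0.006, -0.002, -1.0]]
wrist_force: [-0.1, 0.4, 4.8]
grip_width: 0.0294
grip_force: 51.9
```

Run:
```python
from h import *
p=st()['position'];Q=MO+.178*MX
plan((p[0],p[1],.22,82.4),(*Q,.22,98.1),(*Q,.095,98.1))
```

```text
t 15.5 p [ 0.4685 -0.0457  0.0655] F [-0.1  0.4  4.8] w 0.0294 grip 51.9
turn [-0.1   0.32  0.07] rows 1 [-0.1   0.32  0.07] | d [ 0.      0.     -0.1545] rows 4 [ 0.      0.     -0.0386]
turn [  0.    0.  -15.7] rows 2 [ 0.    0.   -7.85] | d [-0.1689 -0.0099  0.    ] rows 4 [-0.0422 -0.0025  0.    ]
turn [0. 0. 0.] rows 1 [0. 0. 0.] | d [0.    0.    0.125] rows 3 [0.     0.     0.0417]
```

Request:
carry_out(
  dp=[
    [0, 0, -0.03],
    [0, 0, -0.04],
    [0, 0, -0.045],
    [0, 0, -0.04],
    [0, 0, 0],
  ],
  turn=[
    [0, 0, 0],
    [0, 0, 0],
    [0, 0, 0],
    [0, 0, -7.85],
    [0, 0, -7.85],
  ],
  hand=[0.015, 0.015, 0.015, 0.015, 0.015],
)

```text
t: 16.0
position: [0.4703, -0.0457, 0.2247]
tcp_rot: [[-0.989, -0.148, 0.012], [-0.148, 0.989, -0.006], [-0.011, -0.008, -1.0]]
wrist_force: [1.0, 0.1, -2.5]
grip_width: 0.0296
grip_force: 51.3
```

Request:
carry_out(
  dp=[
    [-0.0422, -0.0025, 0],
    [-0.0422, -0.0025, 0],
    [-0.0422, -0.0025, 0],
    [-0.0422, -0.0025, 0],
    [0, 0, 0],
  ],
  turn=[
    [0, 0, 0],
    [0, 0, 0],
    [0, 0, 0],
    [0, 0, 0],
    [0, 0, 0],
  ],
  hand=[0.015, 0.015, 0.015, 0.015, 0.015],
)

```text
t: 16.5
position: [0.6384, -0.0311, 0.2169]
tcp_rot: [[-0.99, -0.142, 0.002], [-0.142, 0.99, 0.002], [-0.002, 0.002, -1.0]]
wrist_force: [-1.2, -0.4, -1.9]
grip_width: 0.0292
grip_force: 50.9
```

Request:
carry_out(
  dp=[
    [0, 0, 0.03],
    [0, 0, 0.03],
    [0, 0, 0.03],
    [0, 0, 0],
    [0, 0, 0],
  ],
  turn=[
    [0, 0, 0],
    [0, 0, 0],
    [0, 0, 0],
    [0, 0, 0],
    [0, 0, 0],
  ],
  hand=[0.015, 0.015, 0.015, 0.015, 0.015],
)

```text
t: 17.0
position: [0.6333, -0.032, 0.1281]
tcp_rot: [[-0.99, -0.142, -0.002], [-0.142, 0.99, -0.002], [0.002, -0.002, -1.0]]
wrist_force: [0.8, -0.5, -1.7]
grip_width: 0.0297
grip_force: 50.9
```

Run:
```python
from h import *
mot(); Q=MO+.178*MX+.0024*MY
plan((*Q,.0925,98.1))
```

```text
t 17.0 motor x,y [ 0.1777 -0.0038] z 0.1281 F along x 0.6
t 17.0 p [ 0.6333 -0.032   0.1281] F [ 0.8 -0.5 -1.7] w 0.0297 grip 50.9
turn [-0.1  -0.13  0.08] rows 1 [-0.1  -0.13  0.08] | d [-0.0062 -0.0003  0.0356] rows 1 [-0.0062 -0.0003  0.0356]
```

Request:
carry_out(
  dp=[
    [-0.006, 0, 0.015],
    [0, 0, 0.012],
    [0, 0, 0.004],
    [0, 0, 0.003],
    [0, 0, 0.002],
  ],
  turn=[
    [0, 0, 0],
    [0, 0, 0],
    [0, 0, 0],
    [0, 0, 0],
    [0, 0, 0],
  ],
  hand=[0.015, 0.015, 0.015, 0.015, 0.015],
)

```text
t: 17.5
position: [0.6408, -0.0306, 0.0924]
tcp_rot: [[-0.99, -0.143, 0.001], [-0.143, 0.99, -0.002], [-0.001, -0.002, -1.0]]
wrist_force: [-0.8, 0.2, 5.7]
grip_width: 0.0292
grip_force: 52.0
```

Request:
carry_out(
  dp=[
    [0, 0, 0.001],
    [0, 0, 0],
  ],
  turn=[
    [0, 0, 0],
    [0, 0, 0],
  ],
  hand=[0.015, 0.015],
)

```text
t: 17.7
position: [0.6408, -0.0306, 0.0923]
tcp_rot: [[-0.99, -0.143, 0.001], [-0.143, 0.99, -0.002], [-0.0, -0.002, -1.0]]
wrist_force: [-2.3, -0.3, 4.9]
grip_width: 0.0298
grip_force: 51.7
```

```bash
python3 -c "
from h import *
mot();print(st()['wrist_force'])"
```

```text
t 17.7 motor x,y [0.1775 0.0038] z 0.0923 F along x -0.0
[-2.33629973 -0.31322411  4.86277152]
```

Request:
carry_out(
  dp=[
    [0, 0, 0],
    [0, 0, 0],
    [0, 0, -0.03],
    [0, 0, -0.04],
    [0, 0, 0],
  ],
  turn=[
    [0, 0, 0],
    [0, 0, 0],
    [0, 0, 0],
    [0, 0, 0],
    [0, 0, 8.18],
  ],
  hand=[0.05, 0.05, 0.05, 0.05, 0.05],
)

```text
t: 18.2
position: [0.6446, -0.0298, 0.1671]
tcp_rot: [[-1.0, 0.003, 0.011], [0.003, 1.0, -0.001], [-0.011, -0.001, -1.0]]
wrist_force: [0.4, 0.2, 0.5]
grip_width: 0.0499
grip_force: 0.0
```

Request:
carry_out(
  dp=[
    [0, 0, 0],
    [0, 0, 0],
    [0, 0, 0],
    [0, 0, 0],
    [0, 0, 0],
  ],
  turn=[
    [0, 0, 8.18],
    [0, 0, 8.18],
    [0, 0, 8.18],
    [0, 0, 8.18],
    [0, 0, 8.18],
  ],
  hand=[0.05, 0.05, 0.05, 0.05, 0.05],
)

```text
t: 18.7
position: [0.6401, -0.0306, 0.1607]
tcp_rot: [[-0.752, 0.659, -0.0], [0.659, 0.752, -0.002], [-0.001, -0.002, -1.0]]
wrist_force: [0.0, 0.5, -0.2]
grip_width: 0.0497
grip_force: 0.0
```

Request:
carry_out(
  dp=[
    [0, 0, 0],
    [0, 0, 0],
    [0, 0, 0],
    [0, 0, 0],
    [0, 0, 0],
  ],
  turn=[
    [0, 0, 8.18],
    [0, 0, 8.18],
    [0, 0, 8.18],
    [0, 0, 8.18],
    [0, 0, 8.18],
  ],
  hand=[0.05, 0.05, 0.05, 0.05, 0.05],
)

```text
t: 19.2
position: [0.6401, -0.0306, 0.1607]
tcp_rot: [[-0.137, 0.991, -0.001], [0.991, 0.137, -0.002], [-0.002, -0.001, -1.0]]
wrist_force: [-0.6, -0.7, -0.8]
grip_width: 0.0503
grip_force: 0.0
```

Request:
carry_out(
  dp=[
    [-0.022, 0, 0],
    [-0.022, 0, 0],
    [0, 0, 0],
  ],
  turn=[
    [0, 0, 0],
    [0, 0, 0],
    [0, 0, 0],
  ],
  hand=[0.05, 0.05, 0.05],
)

```text
t: 19.5
position: [0.6465, -0.0798, 0.1606]
tcp_rot: [[-0.137, 0.991, -0.001], [0.991, 0.137, -0.005], [-0.005, -0.001, -1.0]]
wrist_force: [-0.7, -1.0, -0.1]
grip_width: 0.05
grip_force: 0.0
```

```bash
python3 -c "
from h import *
mot();Q=MO+.222*MX;print(st()['qpos'].round() if hasattr(st()['qpos'],'round') else st()['qpos'])
plan((*Q,.165,8.1),(*Q,.075,8.1))"
```

```text
t 19.5 motor x,y [0.2269 0.0025] z 0.1606 F along x 0.8
[ 22.  28. -24.  94.  13.  61.   2.]
t 19.5 p [ 0.6465 -0.0798  0.1606] F [-0.7 -1.  -0.1] w 0.05 grip 0.0
turn [-0.08  0.3  -0.24] rows 1 [-0.08  0.3  -0.24] | d [ 0.0049 -0.0025 -0.0044] rows 1 [ 0.0049 -0.0025 -0.0044]
turn [0. 0. 0.] rows 1 [0. 0. 0.] | d [0.   0.   0.09] rows 2 [0.    0.    0.045]
```

Request:
carry_out(
  dp=[
    [0, -0.002, 0.045],
    [0, 0, 0.045],
    [0, 0, 0],
    [0.01, 0, 0],
    [0.01, 0, 0],
  ],
  turn=[
    [0, 0, 0],
    [0, 0, 0],
    [0, 0, 0],
    [0, 0, 0],
    [0, 0, 0],
  ],
  hand=[0.05, 0.05, 0.05, 0.05, 0.05],
)

```text
t: 20.0
position: [0.6437, -0.0538, 0.0738]
tcp_rot: [[-0.143, 0.99, 0.004], [0.99, 0.143, -0.002], [-0.002, 0.004, -1.0]]
wrist_force: [0.8, 0.4, 0.3]
grip_width: 0.05
grip_force: 0.2
```

Request:
carry_out(
  dp=[
    [0.01, 0, 0],
    [0.01, 0, 0],
    [0.01, 0, 0],
    [0.01, 0, 0],
    [0.01, 0, 0],
  ],
  turn=[
    [0, 0, 0],
    [0, 0, 0],
    [0, 0, 0],
    [0, 0, 0],
    [0, 0, 0],
  ],
  hand=[0.05, 0.05, 0.05, 0.05, 0.05],
)

```text
t: 20.5
position: [0.6347, -0.0047, 0.0715]
tcp_rot: [[-0.143, 0.99, 0.0], [0.99, 0.143, -0.002], [-0.002, 0.0, -1.0]]
wrist_force: [1.0, -0.4, 0.2]
grip_width: 0.0502
grip_force: 0.5
```

Request:
carry_out(
  dp=[
    [0.01, 0, 0],
    [0.01, 0, 0],
    [0.01, 0, 0],
    [0.01, 0, 0],
    [0.01, 0, 0],
  ],
  turn=[
    [0, 0, 0],
    [0, 0, 0],
    [0, 0, 0],
    [0, 0, 0],
    [0, 0, 0],
  ],
  hand=[0.05, 0.05, 0.05, 0.05, 0.05],
)

```text
t: 21.0
position: [0.6271, 0.0449, 0.0708]
tcp_rot: [[-0.143, 0.99, -0.001], [0.99, 0.143, -0.002], [-0.002, -0.001, -1.0]]
wrist_force: [1.1, -1.2, 1.3]
grip_width: 0.0501
grip_force: 0.5
```

```bash
python3 -c "
from h import *
mot()"
```

```text
t 21.0 motor x,y [0.1008 0.0009] z 0.0708 F along x 1.3
```

Request:
carry_out(
  dp=[
    [0.006, 0, 0],
    [0.004, 0, 0],
    [0.002, 0, 0],
    [0.002, 0, 0],
    [0.002, 0, 0],
  ],
  turn=[
    [0, 0, 0],
    [0, 0, 0],
    [0, 0, 0],
    [0, 0, 0],
    [0, 0, 0],
  ],
  hand=[0.05, 0.05, 0.05, 0.05, 0.05],
)

```text
t: 21.5
position: [0.625, 0.0589, 0.0708]
tcp_rot: [[-0.142, 0.99, -0.001], [0.99, 0.142, -0.003], [-0.003, -0.001, -1.0]]
wrist_force: [1.6, -5.5, -0.9]
grip_width: 0.0503
grip_force: 3.7
```

Request:
carry_out(
  dp=[
    [0.002, 0, 0],
    [0, 0, 0],
    [0, 0, 0],
  ],
  turn=[
    [0, 0, 0],
    [0, 0, 0],
    [0, 0, 0],
  ],
  hand=[0.05, 0.05, 0.05],
)

```text
t: 21.8
position: [0.625, 0.0589, 0.0708]
tcp_rot: [[-0.141, 0.99, -0.001], [0.99, 0.141, -0.005], [-0.005, -0.001, -1.0]]
wrist_force: [0.1, -5.2, 1.2]
grip_width: 0.0499
grip_force: 2.7
```

```bash
python3 -c "
from h import *
mot()"
```

```text
t 21.8 motor x,y [0.0866 0.0008] z 0.0708 F along x 5.1
```

Request:
carry_out(
  dp=[
    [-0.015, 0, 0],
    [-0.01, 0, -0.03],
    [0, 0, -0.045],
    [0, 0, -0.045],
    [0, 0, -0.03],
  ],
  turn=[
    [0, 0, 0],
    [0, 0, 0],
    [0, 0, 0],
    [0, 0, -7.95],
    [0, 0, -7.95],
  ],
  hand=[0.05, 0.05, 0.05, 0.05, 0.05],
)

```text
t: 22.3
position: [0.6296, 0.0386, 0.2246]
tcp_rot: [[-0.414, 0.91, 0.004], [0.91, 0.414, 0.001], [-0.001, 0.004, -1.0]]
wrist_force: [1.7, 1.2, 0.2]
grip_width: 0.05
grip_force: 0.0
```

Request:
carry_out(
  dp=[
    [0, 0, 0],
    [0, 0, 0],
    [0, 0, 0],
    [0, 0, 0],
    [0, 0, 0],
  ],
  turn=[
    [0, 0, -7.95],
    [0, 0, -7.95],
    [0, 0, -7.95],
    [0, 0, -7.95],
    [0, 0, -7.95],
  ],
  hand=[0.085, 0.085, 0.085, 0.085, 0.085],
)

```text
t: 22.8
position: [0.628, 0.0382, 0.2207]
tcp_rot: [[-0.901, 0.435, -0.001], [0.435, 0.901, 0.0], [0.001, -0.0, -1.0]]
wrist_force: [0.3, 0.1, -0.6]
grip_width: 0.085
grip_force: 0.0
```

Request:
carry_out(
  dp=[
    [0, 0, 0],
    [0, 0, 0],
    [0, 0, 0],
    [0, 0, 0],
    [0, 0, 0],
  ],
  turn=[
    [0, 0, -7.95],
    [0, 0, -7.95],
    [0, 0, -7.95],
    [0, 0, -7.95],
    [0, 0, -7.95],
  ],
  hand=[0.085, 0.085, 0.085, 0.085, 0.085],
)

```text
t: 23.3
position: [0.628, 0.0382, 0.2207]
tcp_rot: [[-0.97, -0.241, -0.001], [-0.241, 0.97, 0.0], [0.001, 0.001, -1.0]]
wrist_force: [-0.2, -0.4, 0.4]
grip_width: 0.0848
grip_force: 0.0
```

```bash
python3 -c "
from h import *
print(np.round(st()['qpos']))
plan((.6105,-.353,.225,103.3))"
```

```text
[ 27.  27. -45.  93.  20.  68.  82.]
t 23.3 p [0.628  0.0382 0.2207] F [-0.2 -0.4  0.4] w 0.0848 grip 0.0
turn [ 0.03 -0.06  0.67] rows 1 [ 0.03 -0.06  0.67] | d [ 0.1071 -0.3767 -0.0043] rows 8 [ 0.0134 -0.0471 -0.0005]
```

Request:
carry_out(
  dp=[
    [0.0134, -0.0471, 0],
    [0.0134, -0.0471, 0],
    [0.0134, -0.0471, 0],
    [0.0134, -0.0471, 0],
    [0.0134, -0.0471, 0],
  ],
  turn=[
    [0, 0, 0.7],
    [0, 0, 0],
    [0, 0, 0],
    [0, 0, 0],
    [0, 0, 0],
  ],
  hand=[0.085, 0.085, 0.085, 0.085, 0.085],
)

```text
t: 23.8
position: [0.616, -0.2083, 0.2213]
tcp_rot: [[-0.975, -0.224, 0.0], [-0.224, 0.975, 0.0], [-0.0, 0.0, -1.0]]
wrist_force: [1.3, 0.1, 0.1]
grip_width: 0.0852
grip_force: 0.0
```

Request:
carry_out(
  dp=[
    [0.0134, -0.0471, 0],
    [0.0134, -0.0471, 0],
    [0.0134, -0.0471, 0],
    [0, 0, 0],
    [0, 0, 0],
  ],
  turn=[
    [0, 0, 0],
    [0, 0, 0],
    [0, 0, 0],
    [0, 0, 0],
    [0, 0, 0],
  ],
  hand=[0.085, 0.085, 0.085, 0.085, 0.085],
)

```text
t: 24.3
position: [0.6076, -0.3563, 0.2206]
tcp_rot: [[-0.976, -0.219, -0.001], [-0.219, 0.976, 0.0], [0.001, 0.0, -1.0]]
wrist_force: [0.7, 1.8, 0.6]
grip_width: 0.0849
grip_force: 0.0
```

Run:
```python
from h import *
from cell import eyes
c=eyes.camera('wrist'); pickle.dump(c,open('w5.pkl','wb')); cv2.imwrite('pics/w5.png',c['pixels'][:,:,::-1])
hsv=cv2.cvtColor(c['pixels'],cv2.COLOR_RGB2HSV)
m=((hsv[...,1]<60)&(hsv[...,2]>80)).astype(np.uint8)
m=cv2.morphologyEx(m,cv2.MORPH_CLOSE,np.ones((9,9)))
print('pred',proj(c,(.6105,-.353,.058)))
for k in cv2.findContours(m,0,2)[0]:
    if cv2.contourArea(k)<1500: continue
    rc=cv2.minAreaRect(k); print(np.round(rc[0]),np.round(rc[1]),round(rc[2],1),cv2.boundingRect(k),'c@.058',np.round(ray(c,rc[0],.058)[:2],4))
plan((.6105,-.353,.225,103.3))
```

```text
pred [326.82532616 223.29341119]
[599. 331.] [88. 50.] 9.0 (554, 301, 86, 60) c@.058 [ 0.6557 -0.0865]
[492. 313.] [85. 95.] 52.1 (446, 267, 100, 106) c@.058 [ 0.6597 -0.1885]
[326. 226.] [95. 81.] 87.8 (285, 178, 82, 97) c@.058 [ 0.6129 -0.3535]
[581.  55.] [70. 90.] 2.0 (546, 11, 73, 89) c@.058 [ 0.444 -0.198]
t 24.35 p [ 0.6087 -0.3532  0.221 ] F [0.1 1.1 0.8] w 0.0851 grip 0.0
turn [ 0.06  0.   -0.42] rows 1 [ 0.06  0.   -0.42] | d [-0.0019 -0.0002 -0.004 ] rows 1 [-0.0019 -0.0002 -0.004 ]
```

View pics/w5.png

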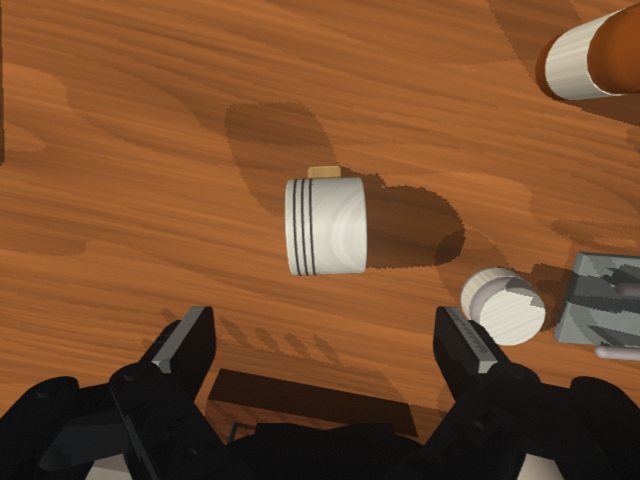

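The wrist view shows the cap centred at about (326,226), with its rings (closed end) to the left, away from the motor, and its faces about 2° off the fingers. I'll correct that and grip.

Request:
carry_out(
  dp=[
    [-0.002, 0, 0.04],
    [0, 0, 0.042],
    [0, 0, 0.042],
    [0, 0, 0.036],
    [0, 0, 0],
  ],
  turn=[
    [0, 0, -2],
    [0, 0, 0],
    [0, 0, 0],
    [0, 0, 0],
    [0, 0, 0],
  ],
  hand=[0.085, 0.085, 0.085, 0.085, 0.085],
)

```text
t: 24.85
position: [0.6063, -0.3481, 0.0549]
tcp_rot: [[-0.965, -0.262, -0.011], [-0.262, 0.965, 0.006], [0.009, 0.009, -1.0]]
wrist_force: [-0.6, 0.3, -0.8]
grip_width: 0.0852
grip_force: 0.0
```

Request:
carry_out(
  dp=[
    [0, 0, 0],
    [0, 0, 0],
    [0, 0, 0],
    [0, 0, 0],
  ],
  turn=[
    [0, 0, 0],
    [0, 0, 0],
    [0, 0, 0],
    [0, 0, 0],
  ],
  hand=[0.045, 0.045, 0.045, 0.045],
  squeeze=60,
)

```text
t: 25.25
position: [0.6135, -0.3536, 0.0652]
tcp_rot: [[-0.966, -0.258, 0.005], [-0.258, 0.966, -0.003], [-0.004, -0.005, -1.0]]
wrist_force: [1.4, 1.7, 4.3]
grip_width: 0.0593
grip_force: 66.8
```

Run:
```python
from h import *
p=st()['position'];Q=MO+.178*MX
off=(np.array([.6125,-.3535])-p[:2])@st()['tcp_rot'][:2,0]; print('cap offset along tool x',off)
plan((p[0],p[1],.22,105),(*Q,.22,98.1),(*Q,.105,98.1))
```

```text
cap offset along tool x 0.0009198113541021549
t 25.25 p [ 0.6135 -0.3536  0.0652] F [1.4 1.7 4.3] w 0.0593 grip 66.8
turn [-0.26  0.25 -0.06] rows 1 [-0.26  0.25 -0.06] | d [ 0.      0.     -0.1548] rows 4 [ 0.      0.     -0.0387]
turn [0.  0.  6.9] rows 1 [0.  0.  6.9] | d [-0.0688  0.3153  0.    ] rows 7 [-0.0098  0.045   0.    ]
turn [0. 0. 0.] rows 1 [0. 0. 0.] | d [0.    0.    0.115] rows 3 [0.     0.     0.0383]
```

Request:
carry_out(
  dp=[
    [0, 0, -0.03],
    [0, 0, -0.04],
    [0, 0, -0.045],
    [0, 0, -0.04],
    [-0.0098, 0.045, 0],
  ],
  turn=[
    [0, 0, 0],
    [0, 0, 0],
    [0, 0, 0],
    [0, 0, 6.9],
    [0, 0, 0],
  ],
  hand=[0.045, 0.045, 0.045, 0.045, 0.045],
)

```text
t: 25.75
position: [0.6154, -0.3214, 0.2246]
tcp_rot: [[-0.993, -0.121, 0.011], [-0.122, 0.992, -0.017], [-0.009, -0.019, -1.0]]
wrist_force: [1.7, -2.8, -3.6]
grip_width: 0.0595
grip_force: 66.7
```

Request:
carry_out(
  dp=[
    [-0.0098, 0.045, 0],
    [-0.0098, 0.045, 0],
    [-0.0098, 0.045, 0],
    [-0.0098, 0.045, 0],
    [-0.0098, 0.045, 0],
  ],
  turn=[
    [0, 0, 0],
    [0, 0, 0],
    [0, 0, 0],
    [0, 0, 0],
    [0, 0, 0],
  ],
  hand=[0.045, 0.045, 0.045, 0.045, 0.045],
)

```text
t: 26.25
position: [0.63, -0.0766, 0.2156]
tcp_rot: [[-0.99, -0.139, -0.002], [-0.139, 0.99, -0.003], [0.002, -0.002, -1.0]]
wrist_force: [0.9, -0.5, -3.3]
grip_width: 0.0589
grip_force: 66.6
```

Request:
carry_out(
  dp=[
    [-0.0098, 0.045, 0],
    [0, 0, 0.03],
    [0, 0, 0.03],
    [0, 0, 0.03],
    [0, 0, 0],
  ],
  turn=[
    [0, 0, 0],
    [0, 0, 0],
    [0, 0, 0],
    [0, 0, 0],
    [0, 0, 0],
  ],
  hand=[0.045, 0.045, 0.045, 0.045, 0.045],
)

```text
t: 26.75
position: [0.629, -0.0333, 0.1202]
tcp_rot: [[-0.99, -0.139, -0.013], [-0.139, 0.99, -0.003], [0.014, -0.001, -1.0]]
wrist_force: [-1.8, -1.2, -5.5]
grip_width: 0.0592
grip_force: 66.4
```

Request:
carry_out(
  dp=[
    [0, 0, 0],
  ],
  turn=[
    [0, 0, 0],
  ],
  hand=[0.045],
)

```text
t: 26.85
position: [0.6336, -0.0325, 0.1255]
tcp_rot: [[-0.99, -0.139, -0.003], [-0.139, 0.99, -0.002], [0.003, -0.002, -1.0]]
wrist_force: [0.6, -0.1, -2.6]
grip_width: 0.0588
grip_force: 66.5
```

Run:
```python
from h import *
mot(); Q=MO+.178*MX+.001*MY
plan((*Q,.092,98.1))
```

```text
t 26.85 motor x,y [ 0.1783 -0.0036] z 0.1255 F along x 0.2
t 26.85 p [ 0.6336 -0.0325  0.1255] F [ 0.6 -0.1 -2.6] w 0.0588 grip 66.5
turn [-0.09 -0.17 -0.11] rows 1 [-0.09 -0.17 -0.11] | d [-0.0046  0.0003  0.0335] rows 1 [-0.0046  0.0003  0.0335]
```

Request:
carry_out(
  dp=[
    [-0.0046, 0, 0.015],
    [0, 0, 0.01],
    [0, 0, 0.004],
    [0, 0, 0.003],
    [0, 0, 0.002],
  ],
  turn=[
    [0, 0, 0],
    [0, 0, 0],
    [0, 0, 0],
    [0, 0, 0],
    [0, 0, 0],
  ],
  hand=[0.045, 0.045, 0.045, 0.045, 0.045],
)

```text
t: 27.35
position: [0.6392, -0.0315, 0.0919]
tcp_rot: [[-0.99, -0.139, -0.0], [-0.139, 0.99, -0.002], [0.001, -0.002, -1.0]]
wrist_force: [-1.7, -0.9, 3.5]
grip_width: 0.059
grip_force: 67.7
```

Request:
carry_out(
  dp=[
    [0, 0, 0.001],
    [0, 0, 0],
  ],
  turn=[
    [0, 0, 0],
    [0, 0, 0],
  ],
  hand=[0.045, 0.045],
)

```text
t: 27.55
position: [0.6392, -0.0315, 0.092]
tcp_rot: [[-0.99, -0.14, -0.0], [-0.14, 0.99, -0.002], [0.001, -0.002, -1.0]]
wrist_force: [-2.3, -0.8, 0.9]
grip_width: 0.0586
grip_force: 67.3
```

Request:
carry_out(
  dp=[
    [0, 0, 0],
    [0, 0, 0],
    [0, 0, -0.035],
    [0, 0, -0.04],
    [0, 0, 0],
  ],
  turn=[
    [0, 0, 0],
    [0, 0, 0],
    [0, 0, 0],
    [0, 0, 0],
    [0, 0, 8.18],
  ],
  hand=[0.075, 0.075, 0.075, 0.075, 0.075],
)

```text
t: 28.05
position: [0.6447, -0.0302, 0.1734]
tcp_rot: [[-1.0, 0.006, 0.014], [0.006, 1.0, -0.001], [-0.014, -0.001, -1.0]]
wrist_force: [0.4, 0.7, 0.9]
grip_width: 0.0749
grip_force: 0.0
```

Request:
carry_out(
  dp=[
    [0, 0, 0],
    [0, 0, 0],
    [0, 0, 0],
    [0, 0, 0],
    [0, 0, 0],
  ],
  turn=[
    [0, 0, 8.18],
    [0, 0, 8.18],
    [0, 0, 8.18],
    [0, 0, 8.18],
    [0, 0, 8.18],
  ],
  hand=[0.05, 0.05, 0.05, 0.05, 0.05],
)

```text
t: 28.55
position: [0.64, -0.0311, 0.1668]
tcp_rot: [[-0.75, 0.661, 0.002], [0.661, 0.75, -0.002], [-0.002, 0.0, -1.0]]
wrist_force: [0.9, 0.9, 0.3]
grip_width: 0.0502
grip_force: 0.0
```

Request:
carry_out(
  dp=[
    [0, 0, 0],
    [0, 0, 0],
    [0, 0, 0],
    [0, 0, 0],
    [0, 0, 0],
  ],
  turn=[
    [0, 0, 8.18],
    [0, 0, 8.18],
    [0, 0, 8.18],
    [0, 0, 8.18],
    [0, 0, 8.18],
  ],
  hand=[0.05, 0.05, 0.05, 0.05, 0.05],
)

```text
t: 29.05
position: [0.6401, -0.0309, 0.1667]
tcp_rot: [[-0.135, 0.991, 0.002], [0.991, 0.135, -0.001], [-0.002, 0.002, -1.0]]
wrist_force: [0.6, -0.4, 0.4]
grip_width: 0.0497
grip_force: 0.0
```

Request:
carry_out(
  dp=[
    [-0.028, 0, 0],
    [-0.028, 0, 0],
    [0, 0, 0],
    [0, 0, 0],
  ],
  turn=[
    [0, 0, 0],
    [0, 0, 0],
    [0, 0, 0],
    [0, 0, 0],
  ],
  hand=[0.05, 0.05, 0.05, 0.05],
)

```text
t: 29.45
position: [0.6475, -0.0878, 0.1665]
tcp_rot: [[-0.137, 0.991, 0.001], [0.991, 0.137, -0.002], [-0.002, 0.001, -1.0]]
wrist_force: [-0.0, -0.4, 0.2]
grip_width: 0.0501
grip_force: 0.0
```

```bash
python3 -c "
from h import *
mot();Q=MO+.232*MX
plan((*Q,.165,8.1),(*Q,.072,8.1))"
```

```text
t 29.45 motor x,y [0.235  0.0024] z 0.1665 F along x 0.3
t 29.45 p [ 0.6475 -0.0878  0.1665] F [-0.  -0.4  0.2] w 0.0501 grip 0.0
turn [ 0.03  0.1  -0.2 ] rows 1 [ 0.03  0.1  -0.2 ] | d [ 0.003  -0.0024  0.0015] rows 1 [ 0.003  -0.0024  0.0015]
turn [0. 0. 0.] rows 1 [0. 0. 0.] | d [0.    0.    0.093] rows 2 [0.     0.     0.0465]
```

Request:
carry_out(
  dp=[
    [0, -0.002, 0.047],
    [0, 0, 0.047],
    [0, 0, 0],
    [0.008, 0, 0],
    [0.008, 0, 0],
  ],
  turn=[
    [0, 0, 0],
    [0, 0, 0],
    [0, 0, 0],
    [0, 0, 0],
    [0, 0, 0],
  ],
  hand=[0.05, 0.05, 0.05, 0.05, 0.05],
)

```text
t: 29.95
position: [0.6451, -0.0702, 0.0751]
tcp_rot: [[-0.141, 0.99, 0.005], [0.99, 0.141, -0.002], [-0.003, 0.004, -1.0]]
wrist_force: [0.5, -3.4, -0.0]
grip_width: 0.0501
grip_force: 1.2
```

Request:
carry_out(
  dp=[
    [0.01, 0, 0],
    [0.01, 0, 0],
    [0.01, 0, 0],
    [0.01, 0, 0],
    [0.01, 0, 0],
  ],
  turn=[
    [0, 0, 0],
    [0, 0, 0],
    [0, 0, 0],
    [0, 0, 0],
    [0, 0, 0],
  ],
  hand=[0.05, 0.05, 0.05, 0.05, 0.05],
)

```text
t: 30.45
position: [0.6362, -0.0212, 0.0727]
tcp_rot: [[-0.14, 0.99, 0.001], [0.99, 0.14, -0.002], [-0.002, 0.001, -1.0]]
wrist_force: [0.3, -2.0, 1.2]
grip_width: 0.0497
grip_force: 1.0
```

```bash
python3 -c "
from h import *
mot()"
```

```text
t 30.45 motor x,y [0.1674 0.0006] z 0.0727 F along x 2.0
```

Request:
carry_out(
  dp=[
    [0.008, 0, 0],
    [0.006, 0, 0],
    [0.003, 0, 0],
    [0.002, 0, 0],
    [0.002, 0, 0],
  ],
  turn=[
    [0, 0, 0],
    [0, 0, 0],
    [0, 0, 0],
    [0, 0, 0],
    [0, 0, 0],
  ],
  hand=[0.05, 0.05, 0.05, 0.05, 0.05],
)

```text
t: 30.95
position: [0.6327, -0.0017, 0.0718]
tcp_rot: [[-0.139, 0.99, -0.001], [0.99, 0.139, -0.002], [-0.002, -0.001, -1.0]]
wrist_force: [-0.1, -2.1, 1.2]
grip_width: 0.0501
grip_force: 1.0
```

Request:
carry_out(
  dp=[
    [0.002, 0, 0],
    [0.002, 0, 0],
    [0, 0, 0],
    [0, 0, 0],
  ],
  turn=[
    [0, 0, 0],
    [0, 0, 0],
    [0, 0, 0],
    [0, 0, 0],
  ],
  hand=[0.05, 0.05, 0.05, 0.05],
)

```text
t: 31.35
position: [0.6325, -0.0006, 0.0717]
tcp_rot: [[-0.138, 0.99, -0.0], [0.99, 0.138, -0.005], [-0.005, -0.001, -1.0]]
wrist_force: [0.5, -5.1, 0.8]
grip_width: 0.0501
grip_force: 2.8
```

```bash
python3 -c "
from h import *
mot()"
```

```text
t 31.35 motor x,y [ 0.1466 -0.0002] z 0.0717 F along x 5.1
```

The push stalled at 0.1466 m, which is where the stack-up puts it. I'll press a little more, then retreat.

Request:
carry_out(
  dp=[
    [0.003, 0, 0],
    [0.003, 0, 0],
    [0, 0, 0],
    [-0.01, 0, 0],
    [-0.02, 0, 0],
  ],
  turn=[
    [0, 0, 0],
    [0, 0, 0],
    [0, 0, 0],
    [0, 0, 0],
    [0, 0, 0],
  ],
  hand=[0.05, 0.05, 0.05, 0.05, 0.05],
)

```text
t: 31.85
position: [0.6347, -0.0172, 0.0716]
tcp_rot: [[-0.143, 0.99, -0.002], [0.99, 0.143, 0.002], [0.003, -0.002, -1.0]]
wrist_force: [0.8, 1.9, -1.1]
grip_width: 0.0502
grip_force: 0.0
```

Request:
carry_out(
  dp=[
    [-0.01, 0, -0.03],
    [0, 0, -0.045],
    [0, 0, -0.045],
    [0, 0, 0],
    [0, 0, 0],
  ],
  turn=[
    [0, 0, 0],
    [0, 0, 0],
    [0, 0, 0],
    [0, 0, 0],
    [0, 0, 0],
  ],
  hand=[0.05, 0.05, 0.05, 0.05, 0.05],
)

```text
t: 32.35
position: [0.6378, -0.0287, 0.1936]
tcp_rot: [[-0.141, 0.99, 0.002], [0.99, 0.141, 0.0], [-0.0, 0.002, -1.0]]
wrist_force: [0.1, 0.3, -1.0]
grip_width: 0.0499
grip_force: 0.0
```

Run:
```python
from h import *
from cell import eyes
mot()
c=eyes.camera('scene');im=c['pixels']
for n,X in (('cap rear',.135),('cap/wheel',.075),('wheel/sleeve',.045),('flange',0)):
    print(n,np.round(proj(c,(*(MO+X*MX),.125)),1))
# colours along the stack's top line, sampled every 3 mm
L=[(x,im[tuple(np.round(proj(c,(*(MO+x*MX+.02*MY),.085+.0346))).astype(int)[::-1])].tolist()) for x in np.arange(-.009,.150,.006)]
print([(round(x*1e3),v) for x,v in L])
```

```text
t 32.35 motor x,y [0.1751 0.0011] z 0.1936 F along x -0.3
cap rear [255.4 256.4]
cap/wheel [287.4 264.4]
wheel/sleeve [303.8 268.5]
flange [329.2 274.9]
[(-9, [131, 130, 123]), (-3, [163, 155, 151]), (3, [211, 208, 196]), (9, [207, 205, 192]), (15, [211, 208, 196]), (21, [252, 251, 246]), (27, [253, 252, 249]), (33, [251, 251, 247]), (39, [252, 252, 248]), (45, [230, 228, 220]), (51, [195, 190, 194]), (57, [193, 189, 192]), (63, [177, 172, 175]), (69, [182, 176, 180]), (75, [211, 206, 203]), (81, [252, 252, 249]), (87, [253, 252, 250]), (93, [253, 253, 251]), (99, [253, 252, 249]), (105, [253, 252, 250]), (111, [253, 253, 250]), (117, [229, 227, 218]), (123, [231, 230, 222]), (129, [227, 226, 215]), (135, [242, 230, 200]), (141, [211, 135, 75]), (147, [211, 138, 79])]
```

The colour bands along the stack match the expected layout: sleeve 0–45 mm, wheel 45–75 mm, cap 75–135 mm, with no gaps. I'm handing the job in.

```bash
python3 -c "
from cell import r
print(r.sign_off())"
```

```text
the job is handed in; nothing more can be done
None
```

The sleeve, felt wheel and end cap are on the spindle in that order, each pushed home with no visible gaps, the gripper clear of them, and the job was handed in at about 32 s; the sign-off returned no verdict.

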